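# Fit out a lamp control-gear tray

### The job

Clip every lamp-driver module on the bench onto the rail of the gear tray: hook it under one lip and rock it down until its sprung foot clicks and it sits flat, and lay the terminal plate flat in the tray's compartment with its hole over the brass pin. When all of that is in, swing the blue flap shut over the compartment and press it until its tab drops behind the rim. Do not knock the two blue lamp shades out of place.

Things in the scene. Friction and masses are not known exactly. Their poses are not given: they have to be found in the camera images.
- rail (a point): middle of the top face of the steel mounting rail in the white tray; y along it (265 long, +y to the compartment), x across, z up. Outer lip edges at x = -17.5 and 17.5; lips 3 thick, overhanging 9.5, 15 of clear height under them. A seated module lies flat on the lips, centre 16.5 above this point on the centre line, anywhere wholly on the rail; for finger room keep centres 80 apart and below y = 75 (compartment wall at y = 138, 23 high)
- tray: the fixed white gear tray, 130 (x) by 410 (y), origin under its middle, axes like the rail's; floor 4 thick. To clip a module: hold it hook side down by about 0.3 rad, push its slot sideways over a lip, rock the foot side down; about 10 N on top over the foot makes it click. An unclicked foot leaves the module tilted by over 0.1 rad
- driver1_center (a point): centre of the white lamp-driver module, 40 wide (y), 55 high, 0.14 kg; absent (None) in some runs. x from hook to foot side, z up; 27.5 above its underside. Lower block 60 long (x), 11 to 35 above the underside; upper block 40 long, 35 to 55, both centred. Starts upright on the bench, hook side towards the robot within 0.6 rad
- driver1_hook (a point): mouth of the white module's hook slot, 18 to -x of its centre, 8 above its underside. Slot 6 high (5 to 11 above the underside), 4 deep, open to +x; its fixed tooth below (0 to 5 above the underside) ends 14 from the centre. The slot takes a rail lip
- driver1_foot (a point): catching edge of the white module's orange sprung foot, 14.5 to +x of its centre, 7 above its underside. The tooth points to -x, bevelled below; the foot reaches down to the underside, yields to +x against 2 to 5 N and springs back under a lip
- driver2_center (a point): centre of the grey lamp-driver module, otherwise the same as the white one (see driver1_center, driver1_hook, driver1_foot); absent (None) in some runs
- driver3_center (a point): centre of the green lamp-driver module, otherwise the same as the white one (see driver1_center, driver1_hook, driver1_foot); absent (None) in some runs
- driver4_center (a point): centre of the sand-coloured lamp-driver module, otherwise the same as the white one (see driver1_center, driver1_hook, driver1_foot); absent (None) in some runs
- plate_hole (a point): centre, at the underside, of the 12 diameter hole of the loose aluminium terminal plate, 90 (x) by 60 (y) by 4, 0.16 kg; the plate's middle is 32 to +x of here. Axes of the plate
- plate_grip (a point): centre of the black grip block on the plate, 14 (x) by 32 (y), from 4 to 26 above the plate's underside (this point is 15 above it); 50 to +x of the hole. Axes of the plate
- pin (a point): foot of the brass pin (8 diameter, 12.5 high, bevelled top) on the compartment floor, 4 above the bench; axes of the tray. The compartment inside spans x -30 to 90 and y -52 to 55 from here (y -62 below the rim), walls 45 high over the bench. The plate lies on this floor, pin through its hole, its +x along the tray's +x
- flap (a joint): angle of the blue compartment flap: 0 shut, grows as it opens, up to 2.2 rad (leaning outwards, where it starts). Stiff enough to stay open (0.04 N m); below about 0.7 rad it sinks down by its weight. In the last 0.15 rad an orange sprung tab under its free edge must be pressed past a rim (5 to 10 N at the edge), then it drops behind it and holds
- flap_hinge (a point): middle of the flap's hinge line, which runs along the tray's x on the compartment's outer (+y) wall, 45 above the bench; axes turn with the flap, -y points along it to the free edge
- flap_edge (a point): middle of the flap's free edge, on its upper face when shut; flap 130 wide, 122 from hinge to this edge, 3 thick
- shade1_center (a point): centre of a pale blue round lamp shade, 148 diameter, 85 high, standing on the bench (bystander)
- shade2_center (a point): centre of a second such shade (bystander)
Things that resemble listed ones, but are neither listed nor needed, are in the scene too. Several things look just like the part that bears plate_hole: the one meant starts nearest to the robot's base.

How it is judged:
On the way, in this order (a step that is already met when the one before it is completed fails the run):
1. every module is clicked flat on the rail and the plate lies on its pin, the flap still open (x of driver1_center in the frame of rail between -0.003 and 0.003 m and y of driver1_center in the frame of rail between -0.12 and 0.12 m and z of driver1_center in the frame of rail between 0.014 and 0.019 m and angle between the z axis of each of driver1_center, driver2_center, driver3_center, driver4_center and the z axis of rail, either way round below 0.06 rad and angle between the y axis of each of driver1_center, driver2_center, driver3_center, driver4_center and the y axis of rail, either way round below 0.08 rad and x of driver2_center in the frame of rail between -0.003 and 0.003 m and y of driver2_center in the frame of rail between -0.12 and 0.12 m and z of driver2_center in the frame of rail between 0.014 and 0.019 m and x of driver3_center in the frame of rail between -0.003 and 0.003 m and y of driver3_center in the frame of rail between -0.12 and 0.12 m and z of driver3_center in the frame of rail between 0.014 and 0.019 m and x of driver4_center in the frame of rail between -0.003 and 0.003 m and y of driver4_center in the frame of rail between -0.12 and 0.12 m and z of driver4_center in the frame of rail between 0.014 and 0.019 m and horizontal distance between plate_hole and pin below 0.004 m and z of plate_hole in the frame of pin between -0.002 and 0.002 m and angle between plate_hole's own z axis and vertical below 0.04 rad and value of joint flap above 0.3 rad), for 0.2 s.
2. the flap is shut with its tab behind the rim (value of joint flap below 0.035 rad), for 0.2 s.
At the end, for the whole second after the job is handed in: Each module clicked on the rail: within 3 mm of its centre line, 120 mm of its middle, 2.5 mm of seated height, tilt under 0.06 rad, square within 0.08 rad. Plate flat, hole within 4 mm of the pin axis, underside within 2 mm of the floor. Flap under 0.035 rad (x of driver1_center in the frame of rail between -0.003 and 0.003 m and y of driver1_center in the frame of rail between -0.12 and 0.12 m and z of driver1_center in the frame of rail between 0.014 and 0.019 m and angle between the z axis of each of driver1_center, driver2_center, driver3_center, driver4_center and the z axis of rail, either way round below 0.06 rad and angle between the y axis of each of driver1_center, driver2_center, driver3_center, driver4_center and the y axis of rail, either way round below 0.08 rad and x of driver2_center in the frame of rail between -0.003 and 0.003 m and y of driver2_center in the frame of rail between -0.12 and 0.12 m and z of driver2_center in the frame of rail between 0.014 and 0.019 m and x of driver3_center in the frame of rail between -0.003 and 0.003 m and y of driver3_center in the frame of rail between -0.12 and 0.12 m and z of driver3_center in the frame of rail between 0.014 and 0.019 m and x of driver4_center in the frame of rail between -0.003 and 0.003 m and y of driver4_center in the frame of rail between -0.12 and 0.12 m and z of driver4_center in the frame of rail between 0.014 and 0.019 m and horizontal distance between plate_hole and pin below 0.004 m and z of plate_hole in the frame of pin between -0.002 and 0.002 m and angle between plate_hole's own z axis and vertical below 0.04 rad and value of joint flap below 0.035 rad); the robot touches nothing.
It fails at once if lamp shade 1 is shifted by more than 30 mm (distance of shade1_center from where it was at the start of the episode above 0.03 m).
It fails at once if lamp shade 2 is shifted by more than 30 mm (distance of shade2_center from where it was at the start of the episode above 0.03 m).
Of driver1, driver2, driver3, driver4 only 2 to 3 are there at a start; the rules pass over those that are not, and their reading is None.
At some moment in a run one of plate may be knocked a few centimetres aside while the robot is not near it.
Once in a run the grip may slacken for a moment while it holds something.
It also fails if it takes over 210 s, if anything falls off the work surface, if the arm or the gripper's body presses on something with over 40 N, if the wrist force passes 120 N, or if a joint passes its speed limit or range.

### The arm

A 7-joint arm with a two-finger parallel gripper is mounted at the origin on the work surface. World frame = base frame: x ahead of the robot, y to its left, z up, the work surface at z = 0. Lengths are in m, angles in rad, forces in N, time in s.
With the tool pointing down it reaches from about 0.4 to 0.85 m from the base axis. Payload 10.4 kg.
Tool frame: the origin (TCP) lies at the very end of the fingers, on their centre line; the grasp point (between the pads) lies 19 mm behind it; y points along the fingers, z is the direction in which the jaws open and shut, and the axes are right-handed (so a half turn about y gives the same grasp; the last joint's range is limited). The gripper opens to 87 mm and grips with 3 to 60 N. Pads are 19 mm wide; open, the fingers measure 117 mm over their backs; the gripper's body (75 mm by 190 mm) begins 51 mm behind the grasp point.
Start: joints at [-1.26, 0.332, -0.065, 1.46, 0.022, 1.35, -0.088], TCP at [0.205, 0.591, 0.223] pointing down, gripper open.
Joint ranges: [-2.6, 2.6], [-0.5, 2.12], [-1.47, 1.34], [0.16, 2.42], [-1.27, 4.41], [0.06, 2.06], [-2.6, 2.6]. Speed limits (rad/s): [2.22, 2.22, 2.79, 2.79, 3.14, 3.14, 3.14].

### API

Orientations are given as [roll, pitch, yaw] about the fixed x, y, z axes, in that order (R = Rz(yaw) Ry(pitch) Rx(roll)).
In Python, from cell import bot gives the robot as it stands. The module is installed in compiled form; this text tells all that it offers.
- The arm moves only by the shell command python3 -m inch 'ROWS' [OPENING] [FORCE]. ROWS is JSON, a list of rows, each a list of 2 entries, a list of its own where there are three numbers: the shift along the tool's x, y, z in mm, then the turn about the tool's y in degrees. A call has 1 to 8 rows; each row shifts and turns the pose as measured when the row begins, along the tool's axes as they then stand; what a row does not reach is not made up. A row lasts 1/8 s, in which the tool goes at most 62.5 mm and 10.7 degrees, less where a joint would pass 70% of its speed; a pose out of reach is approached as far as the arm can. A call with a gripper value outside its range is refused whole. OPENING is the closure, from 0 (fully open) to 1 (shut), set as the call begins (- or left out, the last holds). The fingers move at their own pace and stop on an object; FORCE is the grip in N (left out, the last holds). Time passes only in rows, so rows that do not move let the fingers close. It gives the time, the measured TCP pose, the force and the opening at its end, in the units of the state.
- bot.observe(): the state, without advancing time (a new reading comes with each control period).
- bot.read_camera(name): name is "side" or "top"; returns a dict with "img" (384x512x3 uint8, red, green, blue), "fov_y" (degrees; the focal length in pixels is half the picture's height over the tangent of half this angle, whatever the lens; pixels are square), "cx", "cy" (the principal point, pixels), "xyz" and "orientation" of the camera in the world. Camera axes: x right, y down, z forward; pixel columns grow to the right and rows downward; lengths in m; the calibration is good to about 2 mm. A picture is of the moment at which its call begins. There is no depth.
- bot.close_job(): hands the job in, once; it reports no verdict.
The state is a dict: "time_s": time; "q": joint angles; "joint_velocities": joint speeds; "tau": joint torques, N m; "eef_pos": TCP position; "orientation": TCP orientation; "wrist_force": force on the tool from outside, world axes, zero at the start; "torque": the same for the moment, N m; "width": finger opening in m.
Only numpy, scipy, OpenCV 4.12 (cv2) and the standard library are available. Lean on these libraries where they do the work, as an engineer would, in place of code of your own. Each camera call takes 0.05 s, during which the arm holds its last target. There are 200 camera calls.

## Working session

There is one attempt and no reset: what is moved stays moved. The work goes in short steps, Python scripts to look and compute and a shell command to move; the robot and the scene stay as the last step left them, time stands still between calls to the robot, and variables do not carry over. Pictures are saved under pics/ and viewed, about 12 in all and at most 16, crops included, and the job is handed in when it is done.

```bash
mkdir -p pics; ls; cat > h.py <<'E'
import numpy as np,cv2
from cell import bot
from scipy.spatial.transform import Rotation as R
def cam(n,save=None):
    c=bot.read_camera(n)
    if save: cv2.imwrite(f'pics/{save}.png',c['img'][...,::-1])
    return c
def K(c):
    f=c['img'].shape[0]/2/np.tan(np.radians(c['fov_y'])/2); return f
def ray(c,u,v):
    f=K(c); d=np.array([(u-c['cx'])/f,(v-c['cy'])/f,1.]); return np.array(c['xyz']),R.from_euler('xyz',c['orientation']).apply(d)
def onz(c,u,v,z):
    o,d=ray(c,u,v); return o+d*(z-o[2])/d[2]
def proj(c,p):
    f=K(c); q=R.from_euler('xyz',c['orientation']).inv().apply(np.array(p)-c['xyz']); return c['cx']+f*q[...,0]/q[...,2],c['cy']+f*q[...,1]/q[...,2]
E
python3 - <<'E'
from h import *
for n in('top','side'):
    c=cam(n,n+'0'); print(n,{k:v for k,v in c.items() if k!='img'})
    i=cv2.imread(f'pics/{n}0.png'); cv2.imwrite(f'pics/{n}0b.png',cv2.resize(i,(800,600),interpolation=cv2.INTER_CUBIC))
print(bot.observe())
E
```

```text
pics
top {'fov_y': 50.28867245640582, 'cx': 255.9224221717955, 'cy': 188.596322366145, 'xyz': array([ 0.53768655, -0.06518252,  1.17201001]), 'orientation': array([-3.06488397, -0.02836987, -1.55988   ])}
side {'fov_y': 53.80019786145656, 'cx': 252.3646320358513, 'cy': 189.97625746675322, 'xyz': array([0.27014898, 0.48665915, 0.82682969]), 'orientation': array([-2.42417162,  0.00828913, -2.62406812])}
{'time_s': 0.1, 'q': array([-1.2595862 ,  0.3328202 , -0.06471927,  1.46082291,  0.02161597,
        1.34989877, -0.08851226]), 'joint_velocities': array([-0.00091747, -0.00338386, -0.00083377, -0.0015216 ,  0.00178725,
       -0.0008408 , -0.00087476]), 'tau': array([ 1.21163532e-03, -6.24549937e+01,  2.46417860e-02, -3.90715098e+01,
       -6.13152841e-02,  3.65329860e-02,  9.13586518e-05]), 'eef_pos': array([0.20466626, 0.59018827, 0.22184279]), 'orientation': array([-1.57204773e+00, -6.43398722e-05, -3.33782137e-01]), 'wrist_force': array([-0.44211941, -0.30017907,  0.3348625 ]), 'torque': array([ 0.01330539,  0.01993851, -0.04038395]), 'width': 0.08688588358430761}
```

View pics/top0b.png

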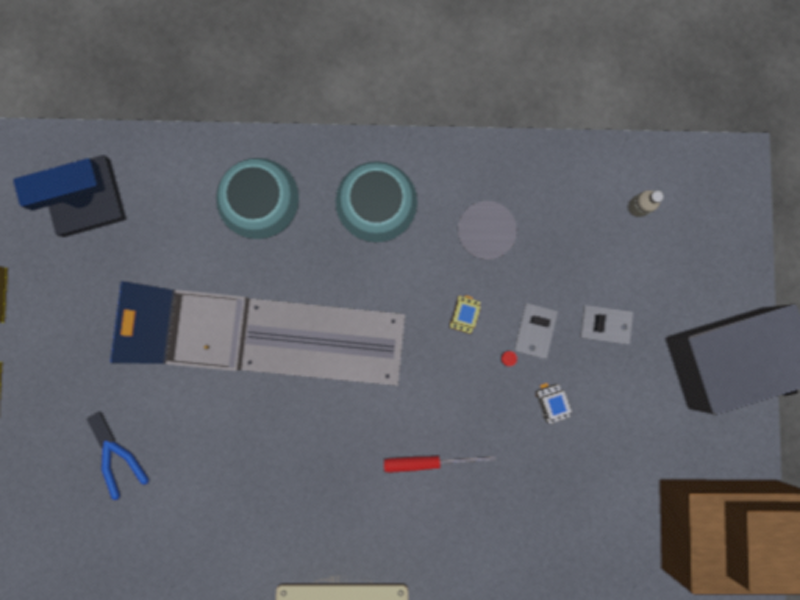

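View pics/side0b.png

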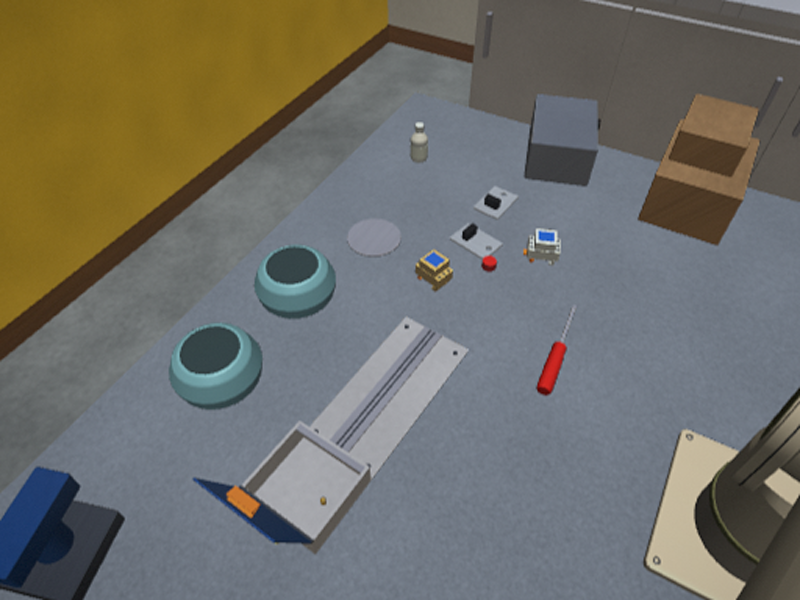

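The top view shows two modules: sand at (465,314) and white at (555,403). Lookalike plates are at (537,330), with its hole near (532,348), and at (608,325). The base is at the bottom centre, so (537,330) is the nearer plate and the one I want. The screwdriver, pliers, red cap, blue stand and disc are clutter. The pin is at (207,347), with the flap at the far left. I'll check this choice in a close crop and measure.

```bash
python3 - <<'E'
from h import *
t=cv2.imread('pics/top0.png'); s=cv2.imread('pics/side0.png')
def z(i,x,y,w,h,k): return cv2.resize(i[y:y+h,x:x+w],None,fx=k,fy=k,interpolation=cv2.INTER_CUBIC)
a=z(t,68,175,200,75,4)
b=np.hstack([z(t,280,180,80,60+15,4)[:300,:320+0],z(s,255,115,120,75,4)])
cv2.imwrite('pics/c1.png',np.vstack([a,b]))
c=bot.read_camera('top')
hsv=cv2.cvtColor(t,cv2.COLOR_BGR2HSV)
for n,lo,hi,zz in(('blue',(100,120,120),(125,255,255),.055),('orange',(8,150,120),(22,255,255),.01),('black',(0,0,0),(180,255,45),.026),('silver',(0,0,140),(180,40,255),.004)):
    m=cv2.inRange(hsv,lo,hi); N,l,st,ce=cv2.connectedComponentsWithStats(m)
    for k in range(1,N):
        if st[k,4]>5 and ce[k][0]<430 and ce[k][1]>170 and st[k,4]<20000: print(n,st[k],ce[k].round(1),onz(c,*ce[k],zz).round(4))
E
```

```text
blue [294 196  10  10  75] [298.3 200.6] [ 0.5924 -0.2124  0.055 ]
blue [352 254  10  11  82] [356.2 259. ] [ 0.4354 -0.3711  0.055 ]
blue [ 65 282  29  38 345] [ 75.2 298.4] [0.3255 0.3804 0.055 ]
orange [ 78 199   8  16 104] [ 81.5 206.4] [0.5709 0.392  0.01  ]
orange [347 246   3   2   6] [348.  246.5] [ 0.466  -0.3603  0.01  ]
black [381 202   5  10  40] [383.2 206.6] [ 0.5799 -0.457   0.026 ]
black [424 314  14  26  60] [429.5 326.4] [ 0.2492 -0.5824  0.026 ]
black [424 326  10  22  62] [427.5 338.5] [ 0.2164 -0.5759  0.026 ]
silver [ 114  190   36   42 1165] [130.8 209.4] [0.5641 0.256  0.004 ]
silver [161 192   6   3   8] [163.1 193.1] [0.6115 0.1665 0.004 ]
silver [178 194   4   5  11] [179.7 196.2] [0.6034 0.1193 0.004 ]
silver [160 197   5   5   9] [162.  199.4] [0.5935 0.1692 0.004 ]
silver [331 196  22  33 374] [341.8 213.7] [ 0.5588 -0.3447  0.004 ]
silver [ 192  198   66   48 1385] [230.5 223.8] [ 0.5267 -0.0261  0.004 ]
silver [374 198  30  22 351] [390.8 208.4] [ 0.5757 -0.4867  0.004 ]
silver [163 203   6   4  14] [165.6 204.9] [0.578  0.1587 0.004 ]
silver [206 208   6   4  12] [209.1 209.6] [0.5662 0.0353 0.004 ]
silver [158 222   4   5  10] [159.2 223.7] [0.5247 0.1751 0.004 ]
silver [348 248   7   5  18] [351.1 249.8] [ 0.4565 -0.3707  0.004 ]
silver [348 251  18  19  99] [356.8 260. ] [ 0.4278 -0.387   0.004 ]
silver [179 378   5   4  10] [181.2 379.6] [0.098  0.1026 0.004 ]
silver [254 378   4   4   9] [255.2 379.8] [ 0.0976 -0.1012  0.004 ]
```

View pics/c1.png

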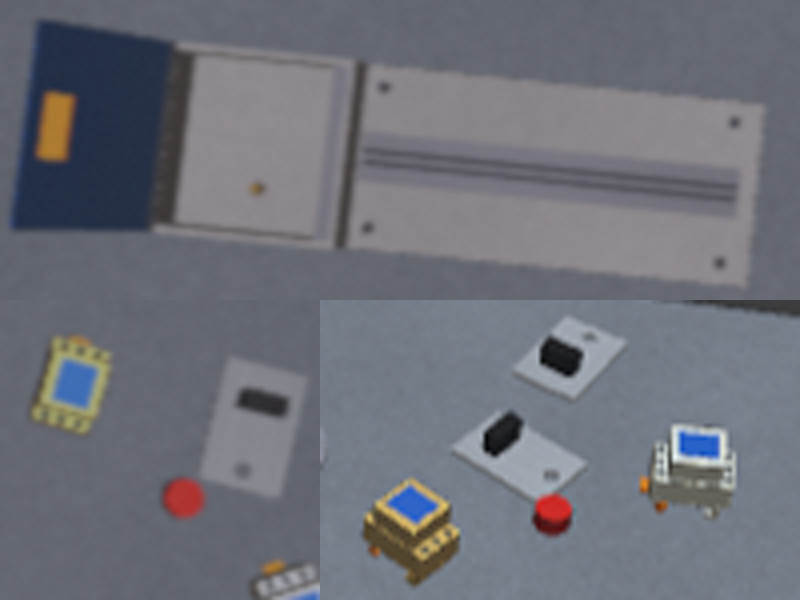

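The crop shows the nearer plate with its grip block at (263,402) and hole at (242,470), +x pointing up, which confirms the choice. It also shows four tray screws at (384,87), (735,122), (368,227) and (719,263), the pin at (257,188), and the module feet (orange) on the side away from the robot.

```bash
python3 - <<'E'
from h import *
c=bot.read_camera('top'); cs=bot.read_camera('side')
def nat(u,v,x0,y0): return (u+.5)/4-.5+x0,(v+.5)/4-.5+y0
S=[onz(c,*nat(u,v,68,175),.004) for u,v in((384,87),(735,122),(368,227),(719,263))]
print('screws',np.round(S,4)); ctr=np.mean(S,0)
dy=(S[0]-S[1]+S[2]-S[3]); dx=(S[0]-S[2]+S[1]-S[3])
print('yaw from y',np.degrees(np.arctan2(-dy[0],dy[1])),'from x',np.degrees(np.arctan2(dx[1],dx[0])),'len',np.linalg.norm(dy)/2,np.linalg.norm(dx)/2,ctr)
print('pin top',onz(c,*nat(257,188,68,175),.0165))
for a in ((363,156),(738,193)): print('rail c',onz(c,*nat(a[0],a[1],68,175),.022))
print('plate hole',onz(c,*nat(242,470-300,280,180),.004),'grip',onz(c,*nat(263,402-300,280,180),.026))
P=[onz(c,*nat(u,v-300,280,180),.004) for u,v in((230,356),(307,376),(280,497),(201,477))]; print('plate corners',np.round(P,4),np.mean(P,0))
def tri(p,q):
    A=[];b=[]
    for cc,(u,v) in((c,p),(cs,q)):
        o,d=ray(cc,u,v); d/=np.linalg.norm(d); M=np.eye(3)-np.outer(d,d); A.append(M); b.append(M@o)
    return np.linalg.solve(sum(A),sum(b))
print('tri hole',tri(nat(242,170,280,180),nat(551-320,475-300,255,115)))
hs=cv2.cvtColor(cv2.imread('pics/side0.png'),cv2.COLOR_BGR2HSV); ht=cv2.cvtColor(cv2.imread('pics/top0.png'),cv2.COLOR_BGR2HSV)
ms=cv2.inRange(hs,(100,150,140),(125,255,255)); N,l,st,ce=cv2.connectedComponentsWithStats(ms)
bs=[ce[k] for k in range(1,N) if 40<st[k,4]<300 and 250<ce[k][0]<380]; print('side blue',bs)
mt=cv2.inRange(ht,(100,120,120),(125,255,255))
for (u,v) in((298.3,200.6),(356.2,259.)):
    for b in bs: print('tri',(u,v),tri((u,v),b).round(4))
    x,y=int(u),int(v)
    big=cv2.resize(cv2.imread('pics/top0.png')[y-25:y+25,x-25:x+25],None,fx=8,fy=8,interpolation=cv2.INTER_CUBIC)
    hb=cv2.cvtColor(big,cv2.COLOR_BGR2HSV); m=cv2.inRange(hb,(100,110,110),(125,255,255))
    k=max(cv2.findContours(m,0,2)[0],key=cv2.contourArea); box=cv2.boxPoints(cv2.minAreaRect(k))
    W=np.array([onz(c,(p[0]+.5)/8-.5+x-25,(p[1]+.5)/8-.5+y-25,.055) for p in box])
    print('blue box',W.mean(0).round(4),[(round(float(np.linalg.norm(W[i]-W[i-1])),4),round(float(np.degrees(np.arctan2(*(W[i]-W[i-1])[1::-1]))),1)) for i in range(4)])
print('sandfoot',onz(c,*nat(80,41,280,180),.01))
E
```

```text
screws [[ 0.6022  0.1649  0.004 ]
 [ 0.5804 -0.0849  0.004 ]
 [ 0.5032  0.1733  0.004 ]
 [ 0.4803 -0.0747  0.004 ]]
yaw from y -5.13930832650032 from x -5.33886359309309 len 0.2498756193589805 0.1000089344855142 [0.54150826 0.04464493 0.004     ]
pin top [0.52983606 0.24854952 0.0165    ]
rail c [0.55289682 0.17451199 0.022     ]
rail c [ 0.52999501 -0.08725737  0.022     ]
plate hole [ 0.53471684 -0.33960609  0.004     ] grip [ 0.58271577 -0.34956985  0.026     ]
plate corners [[ 0.6164 -0.3313  0.004 ]
 [ 0.6027 -0.387   0.004 ]
 [ 0.5158 -0.3669  0.004 ]
 [ 0.5294 -0.3101  0.004 ]] [ 0.56606004 -0.34882319  0.004     ]
tri hole [ 0.53425758 -0.34037591  0.00157828]
side blue [array([349.17777778, 150.88888889]), array([277.73469388, 165.6122449 ])]
tri (298.3, 200.6) [ 0.4962 -0.2097  0.1878]
tri (298.3, 200.6) [ 0.5923 -0.2129  0.0533]
blue box [ 0.5928 -0.2126  0.055 ] [(0.0228, 74.5), (0.0272, -16.0), (0.0229, -105.5), (0.0272, 163.9)]
tri (356.2, 259.0) [ 0.435  -0.3718  0.0528]
tri (356.2, 259.0) [ 0.5193 -0.2979  0.0575]
blue box [ 0.4354 -0.3712  0.055 ] [(0.0283, 19.0), (0.024, -70.9), (0.0284, -161.1), (0.0239, 109.0)]
sandfoot [ 0.62535983 -0.22217381  0.01      ]
```

Measurements agree: screw spacing reads 250 × 100 and both views agree. Starting the moves.

```bash
cat > to.py <<'E'
# usage: to.py x y z [yawdeg]  -> tool-axis shift after turning ; or 'rail' rx ry z yaw
import sys; from h import *
C=np.array([.5415,.0441]); TY=-5.2
a=sys.argv[1:]
rail=a[0]=='rail'
if rail: a=a[1:]
x,y,z=map(float,a[:3]); yaw=float(a[3]) if len(a)>3 else None
if rail:
    t=np.radians(TY); x,y=C+np.array([x*np.cos(t)-y*np.sin(t),x*np.sin(t)+y*np.cos(t)])
o=bot.observe(); p=o['eef_pos']; cy=np.degrees(o['orientation'][2]); yaw=cy if yaw is None else yaw
t=np.radians(yaw); d=np.array([x,y,z])-p
print('turn %.1f deg; then [%.1f,%.1f,%.1f] mm'%(-(yaw-cy),1e3*(np.cos(t)*d[0]+np.sin(t)*d[1]),-1e3*d[2],1e3*(-np.sin(t)*d[0]+np.cos(t)*d[1])),'goal',np.round([x,y,z],4),'F',o['wrist_force'].round(1),'w',round(o['width'],4),'t',round(o['time_s'],1))
rp=R.from_euler('xyz',o['orientation']).as_matrix()[:,1]; print('tool y',rp.round(3),'pos',p.round(4),'yaw',cy.round(2))
E
python3 -m inch '[[[0,0,0],-9.5],[[0,0,0],-9.5],[[0,0,0],-9.5],[[0,0,0],-9.5],[[16,0,-56],0],[[16,0,-56],0],[[16,0,-56],0],[[16,0,-56],0]]' 0 10
python3 -m inch '[[[16,0,-56],0],[[16,0,-56],0],[[16,0,-56],0],[[16,0,-56],0],[[0,0,0],0]]'
python3 to.py .4353 -.3713 .15 19
```

```text
time_s: 1.25
eef_pos: [0.3418, 0.3999, 0.2203]
orientation: [-1.571, 0.003, 0.361]
wrist_force: [0.2, -0.4, 0.1]
width: 0.087
time_s: 1.88
eef_pos: [0.4867, 0.2012, 0.2209]
orientation: [-1.572, 0.001, 0.353]
wrist_force: [-0.1, 0.7, -0.6]
width: 0.0869
turn 1.2 deg; then [-235.0,70.9,-524.6] mm goal [ 0.4353 -0.3713  0.15  ] F [-0.1  0.7 -0.6] w 0.0869 t 1.9
tool y [-0.    -0.001 -1.   ] pos [0.4867 0.2012 0.2209] yaw 20.22
```

```bash

python3 -m inch '[[[-23,5,-52],1.2],[[-23,5,-52],0],[[-23,5,-52],0],[[-23,5,-52],0],[[-23,5,-52],0],[[-23,5,-52],0],[[-23,5,-52],0],[[-23,5,-52],0]]'
python3 -m inch '[[[-23,5,-52],0],[[-23,5,-52],0],[[0,0,0],0]]' >/dev/null
python3 to.py .4296 -.3733 .08 19
```

```text
time_s: 2.88
eef_pos: [0.4515, -0.254, 0.1802]
orientation: [-1.569, -0.005, 0.348]
wrist_force: [0.7, 1.1, 0.2]
width: 0.0868
turn 0.6 deg; then [-23.8,91.4,-24.8] mm goal [ 0.4296 -0.3733  0.08  ] F [ 0.1  0.2 -0.3] w 0.0871 t 3.2
tool y [-0.003 -0.002 -1.   ] pos [ 0.444  -0.3421  0.1714] yaw 19.58
```

```bash

python3 -m inch '[[[-12,30,-12.5],0.6],[[-12,30,-12.5],0],[[0,30,0],0],[[0,0,0],0]]' >/dev/null
python3 to.py .4296 -.3733 .02 19; python3 - <<'E'
from h import *
i=cam('top')['img'][...,::-1]; s=cam('side')['img'][...,::-1]
f=lambda i,x,y:cv2.resize(i[y:y+90,x:x+90],(400,400),interpolation=cv2.INTER_CUBIC)
cv2.imwrite('pics/g1.png',np.hstack([f(i,315,215),f(s,305,105)]))
E
```

```text
turn 0.5 deg; then [-6.2,59.8,-4.8] mm goal [ 0.4296 -0.3733  0.02  ] F [-0.8 -0.1  0.5] w 0.087 t 3.8
tool y [-0.001  0.001 -1.   ] pos [ 0.4339 -0.3668  0.0798] yaw 19.51
```

View pics/g1.png

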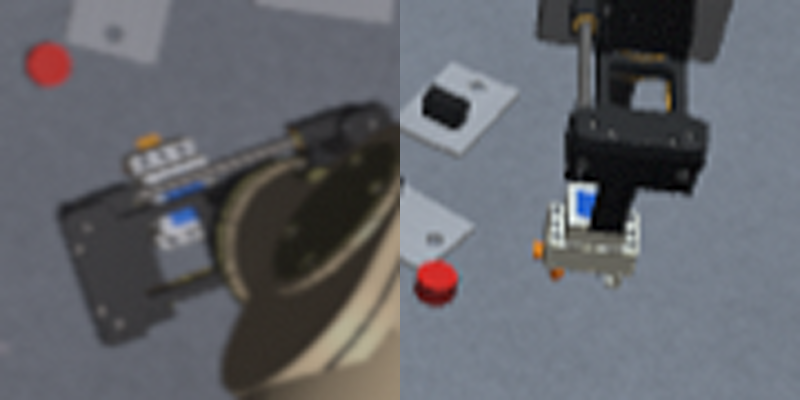

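The gripper straddles the white module (crop right, around (595,240)), clear of the red cap. Descending to grip.

```bash

python3 -m inch '[[[-6.5,20,-5],0.5],[[0,20,0],0],[[0,20,0],0],[[0,0,0],0]]' >/dev/null
python3 to.py .4296 -.3733 .02 19
python3 -m inch '[[[0,0,0],0],[[0,0,0],0],[[0,0,0],0],[[0,0,0],0]]' 1 12
python3 -m inch '[[[0,-40,0],0],[[0,-50,0],0],[[0,-40,0],0],[[0,0,0],0]]'
python3 to.py rail -9 30 .12 -5.2
```

```text
turn 0.4 deg; then [-7.6,9.1,4.0] mm goal [ 0.4296 -0.3733  0.02  ] F [ 0.7 -0.3  0.2] w 0.0872 t 4.3
tool y [ 0.012 -0.009 -1.   ] pos [ 0.4381 -0.3746  0.0291] yaw 19.42
time_s: 4.85
eef_pos: [0.4409, -0.3751, 0.0335]
orientation: [-1.589, -0.011, 0.341]
wrist_force: [-0.2, 0.0, -0.1]
width: 0.0549
time_s: 5.35
eef_pos: [0.438, -0.3735, 0.1673]
orientation: [-1.588, -0.01, 0.34]
wrist_force: [-0.2, -0.1, -0.8]
width: 0.0151
turn 24.7 deg; then [-8934.8,47.3,30425.3] mm goal [-5.7025 30.7363  0.12  ] F [-0.2 -0.1 -0.8] w 0.0151 t 5.3
tool y [ 0.015 -0.012 -1.   ] pos [ 0.438  -0.3735  0.1673] yaw 19.48
```

```bash
python3 -m inch '[[[0,-30,0],0],[[0,-30,0],0],[[0,0,0],0],[[0,0,0],0]]' 0.1 >/dev/null
python3 - <<'E'
from h import *
o=bot.observe(); print(o['q'].round(3),o['eef_pos'],o['orientation'])
i=cam('top')['img'][...,::-1]; s=cam('side')['img'][...,::-1]
f=lambda i,x,y:cv2.resize(i[y:y+90,x:x+90],(400,400),interpolation=cv2.INTER_CUBIC)
cv2.imwrite('pics/g2.png',np.hstack([f(i,315,215),f(s,305,105)]))
E
```

```text
[ 0.479  0.201  0.17   1.624 -0.034  1.305  2.564] [ 0.43554788 -0.37190564  0.22494205] [-1.58339679 -0.00731182  0.33940188]
```

View pics/g2.png

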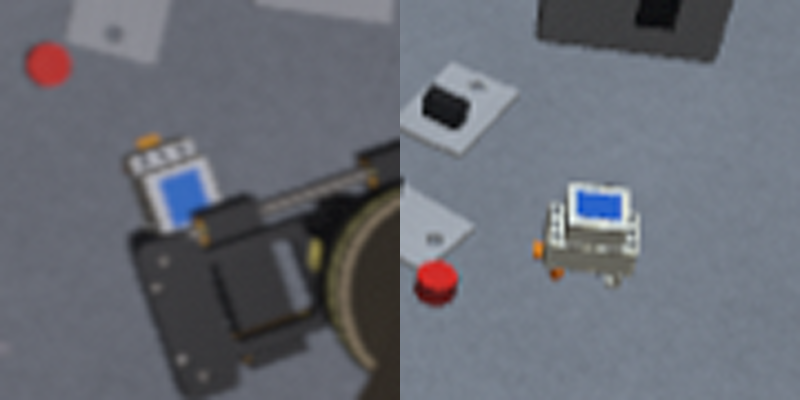

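Nothing got gripped and the module is unmoved. The cause is joint 7, close to its limit at this yaw. I'll use the half-turned grasp (yaw −161°) instead, and wait longer for the fingers.

```bash
sed -i "s/print('turn/w=(lambda a:(a+180)%360-180);print('turn/; s/(-(yaw-cy),/(-w(yaw-cy),/" to.py
python3 -m inch '[[[0,0,0],10],[[0,0,0],10],[[0,0,0],10],[[0,0,0],10],[[0,0,0],10],[[0,0,0],10]]' 0 12 >/dev/null
python3 -m inch '[[[0,0,0],10],[[0,0,0],10],[[0,0,0],10],[[0,0,0],10],[[0,0,0],10],[[0,0,0],10]]' >/dev/null
python3 -m inch '[[[0,0,0],10],[[0,0,0],10],[[0,0,0],10],[[0,0,0],10],[[0,0,0],10],[[0,0,0],10]]'
python3 to.py .4296 -.3733 .08 -161; python3 -c "
from h import *;print(bot.observe()['q'].round(2))"
```

```text
time_s: 8.2
eef_pos: [0.429, -0.3672, 0.2049]
orientation: [-1.579, -0.013, -2.907]
wrist_force: [-0.8, 0.7, 0.2]
width: 0.0871
turn -5.5 deg; then [1.4,124.9,5.9] mm goal [ 0.4296 -0.3733  0.08  ] F [-0.8  0.7  0.2] w 0.0871 t 8.2
tool y [-0.015  0.005 -1.   ] pos [ 0.429  -0.3672  0.2049] yaw -166.54
[ 0.2   0.23  0.5   1.66 -0.11  1.29 -0.62]
```

```bash

python3 -m inch '[[[1.4,40,6],-5.5],[[0,40,0],0],[[0,40,0],0],[[0,0,0],0]]' >/dev/null
python3 to.py .4296 -.3733 .02 -161
```

```text
turn -0.1 deg; then [-3.0,59.0,2.5] mm goal [ 0.4296 -0.3733  0.02  ] F [0.4 0.5 1.5] w 0.087 t 8.7
tool y [-0.018  0.006 -1.   ] pos [ 0.426  -0.3719  0.079 ] yaw -161.13
```

```bash

python3 -m inch '[[[-3,20,2.5],0],[[0,20,0],0],[[0,19,0],0],[[0,0,0],0]]' >/dev/null
python3 to.py .4296 -.3733 .02 -161
python3 -m inch '[[[0,0,0],0],[[0,0,0],0],[[0,0,0],0],[[0,0,0],0],[[0,0,0],0],[[0,0,0],0],[[0,0,0],0]]' 1 12
python3 to.py .4296 -.3733 .02 -161
```

```text
turn -0.1 deg; then [1.1,0.1,-1.4] mm goal [ 0.4296 -0.3733  0.02  ] F [ 0.  -0.1 -0. ] w 0.0869 t 9.2
tool y [-0.014  0.004 -1.   ] pos [ 0.4311 -0.3743  0.0201] yaw -161.1
time_s: 10.07
eef_pos: [0.4325, -0.375, 0.0226]
orientation: [-1.577, -0.01, -2.812]
wrist_force: [-0.1, 0.4, 0.4]
width: 0.0397
turn -0.1 deg; then [2.2,2.6,-2.5] mm goal [ 0.4296 -0.3733  0.02  ] F [-0.1  0.4  0.4] w 0.0397 t 10.1
tool y [-0.011  0.003 -1.   ] pos [ 0.4325 -0.375   0.0226] yaw -161.1
```

```bash

python3 -m inch '[[[0,-40,0],0],[[0,-40,0],0],[[0,-40,0],0],[[0,0,0],8],[[0,0,0],8],[[0,0,0],8],[[0,0,0],0]]' 
python3 to.py rail -.012 .030 .12 174.8
```

```text
time_s: 10.95
eef_pos: [0.4325, -0.3753, 0.1448]
orientation: [-1.572, -0.014, 3.041]
wrist_force: [0.6, -0.4, -2.1]
width: 0.0397
turn -0.6 deg; then [-58.6,24.8,-457.6] mm goal [0.5323 0.0751 0.12  ] F [ 0.6 -0.4 -2.1] w 0.0397 t 10.9
tool y [-0.014  0.003 -1.   ] pos [ 0.4325 -0.3753  0.1448] yaw 174.21
```

```bash

python3 -m inch '[[[-7,0,-55],-0.6],[[-7,0,-55],0],[[-7,0,-55],0],[[-7,0,-55],0],[[-7,0,-55],0],[[-7,0,-55],0],[[-7,0,-55],0],[[-7,0,-50],0]]' 
python3 -m inch '[[[-2,10,-15],0],[[0,0,0],0]]' >/dev/null
python3 to.py rail -.012 .030 .07 174.8
```

```text
time_s: 11.95
eef_pos: [0.5244, 0.0613, 0.1435]
orientation: [-1.569, -0.013, 3.073]
wrist_force: [1.1, -0.6, -1.5]
width: 0.0395
turn 1.9 deg; then [-5.6,62.4,4.7] mm goal [0.5323 0.0751 0.07  ] F [ 0.  -0.8  0. ] w 0.0396 t 12.2
tool y [-0.014 -0.    -1.   ] pos [0.5271 0.0803 0.1324] yaw 176.74
```

```bash

python3 -m inch '[[[-5.6,25,5],1.9],[[0,30,0],0],[[0,17,0],0],[[0,0,0],0]]' >/dev/null
python3 to.py rail -.012 .030 .055 174.8;  python3 - <<'E'
from h import *
i=cam('top')['img'][...,::-1]; s=cam('side')['img'][...,::-1]
f=lambda i,x,y,w,h:cv2.resize(i[y:y+h,x:x+w],(400,400),interpolation=cv2.INTER_CUBIC)
cv2.imwrite('pics/g3.png',np.hstack([f(i,170,180,80,80),f(s,190,195,110,110)]))
E
```

```text
turn -0.2 deg; then [0.5,4.7,-7.5] mm goal [0.5323 0.0751 0.055 ] F [ 0.3 -0.5 -2.1] w 0.0397 t 12.7
tool y [-0.012 -0.002 -1.   ] pos [0.532  0.0675 0.0597] yaw 174.62
```

View pics/g3.png

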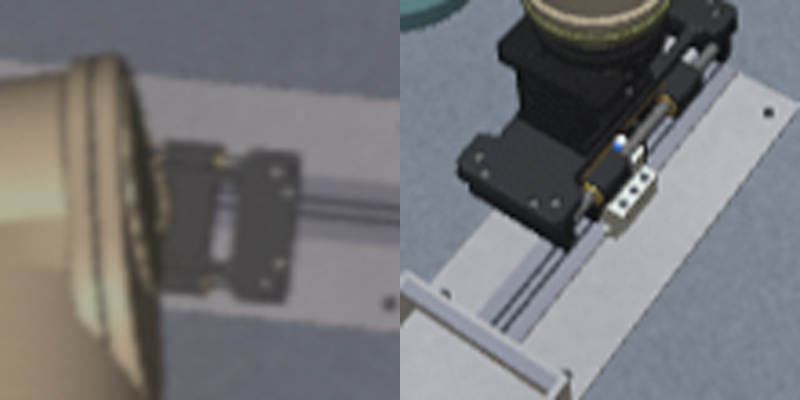

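```bash

python3 -m inch '[[[0,5,0],0],[[0,5,0],0],[[0,5,0],0]]' - 7
python3 -m inch '[[[0,5,0],0]]'; python3 -m inch '[[[0,5,0],0]]'; python3 -m inch '[[[0,6,0],0]]'; python3 -m inch '[[[0,6,0],0]]'
python3 to.py rail -.012 .030 .035 174.8
```

```text
time_s: 13.18
eef_pos: [0.5346, 0.0685, 0.0476]
orientation: [-1.57, -0.006, 3.048]
wrist_force: [0.5, 0.1, -1.9]
width: 0.0397
time_s: 13.3
eef_pos: [0.5343, 0.0686, 0.0425]
orientation: [-1.57, -0.007, 3.049]
wrist_force: [-5.4, -0.5, 7.1]
width: 0.0399
time_s: 13.42
eef_pos: [0.5337, 0.0687, 0.0374]
orientation: [-1.57, -0.008, 3.049]
wrist_force: [-4.2, -0.6, 5.3]
width: 0.0402
time_s: 13.55
eef_pos: [0.5333, 0.0688, 0.0315]
orientation: [-1.57, -0.009, 3.049]
wrist_force: [-2.5, -0.9, 10.1]
width: 0.04
time_s: 13.68
eef_pos: [0.5344, 0.0687, 0.0263]
orientation: [-1.57, -0.007, 3.049]
wrist_force: [-0.8, -1.3, 10.1]
width: 0.0395
turn -0.1 deg; then [2.6,-8.7,-6.1] mm goal [0.5323 0.0751 0.035 ] F [-0.8 -1.3 10.1] w 0.0395 t 13.7
tool y [-0.007  0.    -1.   ] pos [0.5344 0.0687 0.0263] yaw 174.68
```

```bash
python3 - <<'E'
from h import *
s=cam('side')['img'][...,::-1]; t=cam('top')['img'][...,::-1]
f=lambda i,x,y,w,h:cv2.resize(i[y:y+h,x:x+w],(400,400),interpolation=cv2.INTER_CUBIC)
cv2.imwrite('pics/g4.png',np.hstack([f(s,225,220,50,50),f(t,190,200,50,50)]))
E
```

```text
(no output)
```

View pics/g4.png

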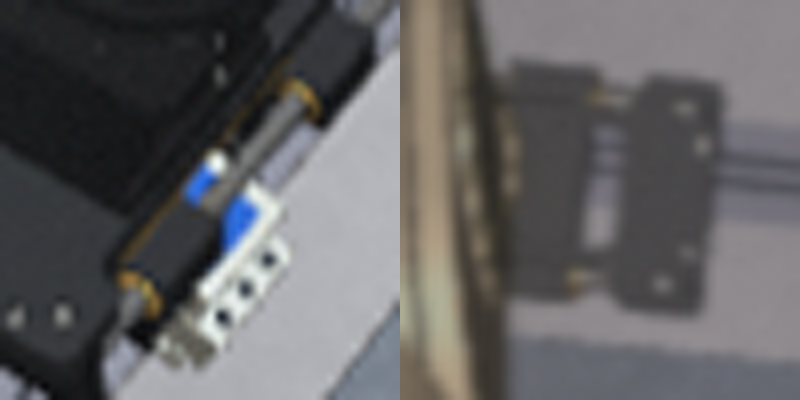

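```bash
python3 - <<'E'
from h import *
c=cam('side'); i=c['img'][...,::-1]
t=np.radians(-5.2); ex=np.array([np.cos(t),np.sin(t),0]); ey=np.array([-np.sin(t),np.cos(t),0])
C=np.array([.5415,.0441,0]); p=bot.observe()['eef_pos']
ry=(p-C)@ey-.0198
def pl(u,v):
    o,d=ray(c,225+(u+.5)/8-.5,220+(v+.5)/8-.5); k=(ry-(o-C)@ey)/(d@ey); q=o+k*d; return np.array([(q-C)@ex,q[2]])
A=pl(277,195);B=pl(291,243)
print('A',A,'B',B,'tilt deg',63.4-np.degrees(np.arctan2(*(A-B)[::-1])), 'len',np.linalg.norm(A-B),'tcp rail',(p-C)@ex,ry+.0198,p[2])
E
```

```text
A [-0.03549597  0.06391849] B [-0.04074719  0.04213678] tilt deg -13.045565522713567 len 0.022405765432960585 tcp rail -0.009614465357487218 0.023915396564693655 0.025771515910404382
```

```bash

python3 -m inch '[[[0,-2,0],0]]'; python3 -m inch '[[[-3,0,0],0]]'; python3 -m inch '[[[-4,0,0],0]]';  python3 -m inch '[[[-4,0,0],0]]'
python3 to.py rail 0 .030 .035 174.8
```

```text
time_s: 13.95
eef_pos: [0.5338, 0.0688, 0.0275]
orientation: [-1.57, -0.008, 3.049]
wrist_force: [0.2, 0.2, -1.8]
width: 0.0399
time_s: 14.08
eef_pos: [0.5366, 0.0686, 0.0274]
orientation: [-1.57, -0.008, 3.049]
wrist_force: [-0.2, -0.0, -1.6]
width: 0.0399
time_s: 14.2
eef_pos: [0.5398, 0.0683, 0.0269]
orientation: [-1.57, -0.01, 3.049]
wrist_force: [-4.8, -0.1, -1.5]
width: 0.0401
time_s: 14.32
eef_pos: [0.5426, 0.0681, 0.0262]
orientation: [-1.569, -0.013, 3.05]
wrist_force: [-5.6, 1.4, -2.3]
width: 0.04
turn -0.1 deg; then [-1.0,-8.8,-6.0] mm goal [0.5442 0.074  0.035 ] F [-5.6  1.4 -2.3] w 0.04 t 14.3
tool y [-0.013 -0.    -1.   ] pos [0.5426 0.0681 0.0262] yaw 174.73
```

```bash
python3 -m inch '[[[-2,-3,0],0]]'; python3 - <<'E'
from h import *
s=cam('side')['img'][...,::-1]
cv2.imwrite('pics/g5.png',cv2.resize(s[220:270,225:275],(600,600),interpolation=cv2.INTER_CUBIC))
E
```

```text
time_s: 14.45
eef_pos: [0.5426, 0.0679, 0.0276]
orientation: [-1.568, -0.018, 3.05]
wrist_force: [-6.8, 1.2, -8.1]
width: 0.0399
```

View pics/g5.png

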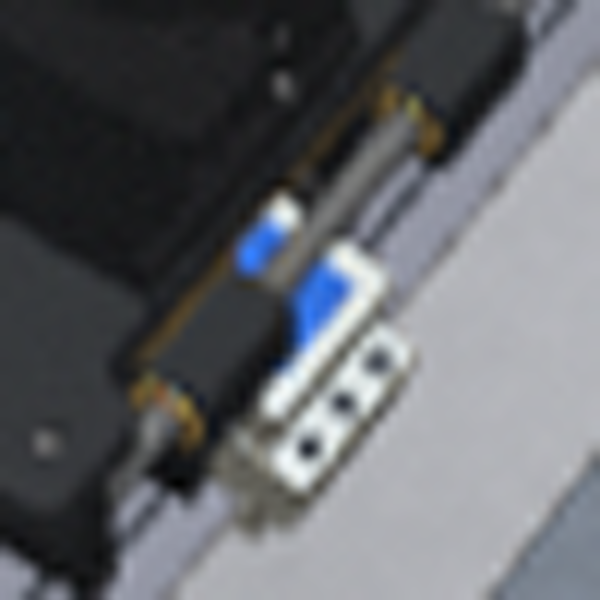

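```bash
python3 -m inch '[[[0,2,0],0],[[0,0,0],0],[[0,0,0],0],[[0,0,0],0]]' 0.2
python3 -m inch '[[[0,-20,0],0],[[0,-25,0],0],[[0,-20,0],0],[[0,0,0],0]]' 1
python3 to.py rail .013 .024 .085 174.8; python3 - <<'E'
from h import *
c=cam('side'); i=c['img'][...,::-1]
cv2.imwrite('pics/g6.png',cv2.resize(i[215:275,215:275],(600,600),interpolation=cv2.INTER_CUBIC))
E
```

```text
time_s: 15.0
eef_pos: [0.5451, 0.0678, 0.0265]
orientation: [-1.569, -0.014, 3.05]
wrist_force: [0.3, -0.7, -0.4]
width: 0.0673
time_s: 15.5
eef_pos: [0.5466, 0.0677, 0.0937]
orientation: [-1.569, -0.013, 3.049]
wrist_force: [0.1, -0.3, -0.4]
width: 0.0372
turn -0.1 deg; then [-10.0,8.7,-0.0] mm goal [0.5566 0.0668 0.085 ] F [ 0.1 -0.3 -0.4] w 0.0372 t 15.5
tool y [-0.013 -0.    -1.   ] pos [0.5466 0.0677 0.0937] yaw 174.71
```

View pics/g6.png

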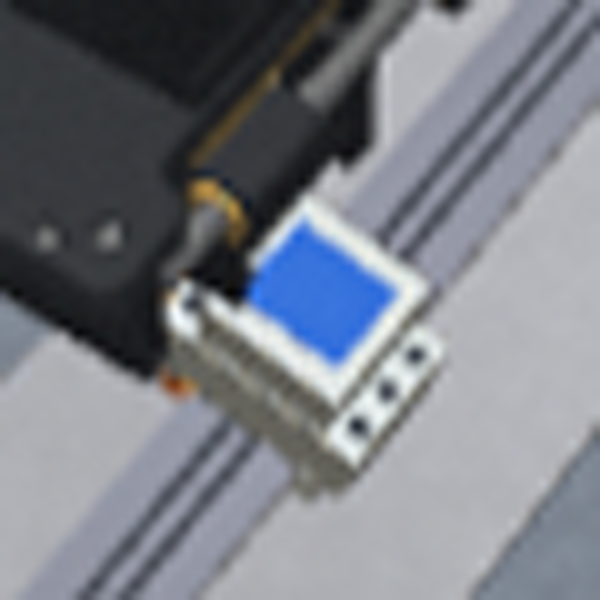

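The module is hooked on the near lip, tilted, with its orange foot (180,383) sitting on the far lip. Next I'll press above the foot with closed fingers.

```bash
python3 -m inch '[[[-10,0,0],0],[[0,0,0],0],[[0,0,0],0],[[0,0,0],0],[[0,0,0],0],[[0,8,0],0],[[0,6,0],0]]' 
for k in 1; do python3 -m inch '[[[0,5,0],0]]'; python3 -m inch '[[[0,5,0],0]]'; python3 -m inch '[[[0,5,0],0]]';  python3 -m inch '[[[0,5,0],0]]'; done | grep -E 'eef|force'
```

```text
time_s: 16.42
eef_pos: [0.5551, 0.0664, 0.0751]
orientation: [-1.567, -0.017, 3.049]
wrist_force: [0.4, -0.4, -0.3]
width: 0.0004
eef_pos: [0.5574, 0.0664, 0.0715]
wrist_force: [6.5, -1.9, 21.9]
eef_pos: [0.5607, 0.0666, 0.0704]
wrist_force: [-9.2, -3.5, 52.6]
eef_pos: [0.5645, 0.0666, 0.0704]
wrist_force: [-0.3, -1.0, 4.7]
eef_pos: [0.5655, 0.0667, 0.0665]
wrist_force: [-0.7, 0.1, 5.7]
```

```bash
python3 -m inch '[[[0,-40,0],0],[[0,-40,-40],0],[[0,0,-50],0],[[0,0,-20],0],[[0,0,0],0]]' | head -2
cat > chk.py <<'E'
from h import *
import sys
t=np.radians(-5.2); ex=np.array([np.cos(t),np.sin(t),0]); ey=np.array([-np.sin(t),np.cos(t),0]); C=np.array([.5415,.0441,0])
Q=[]
for n in('top','side'):
    c=cam(n,'last_'+n); h=cv2.cvtColor(c['img'],cv2.COLOR_RGB2HSV)
    m=cv2.inRange(h,(100,130,120),(125,255,255)); N,l,st,ce=cv2.connectedComponentsWithStats(m)
    for k in range(1,N):
        if 25<st[k,4]<400:
            P=onz(c,*ce[k],.066); r=P-C
            if not(abs(r@ex)<.05 and abs(r@ey)<.14): continue
            x0,y0=np.maximum(ce[k].astype(int)-20,0); big=cv2.resize(c['img'][y0:y0+40,x0:x0+40],None,fx=8,fy=8,interpolation=cv2.INTER_CUBIC)
            hb=cv2.cvtColor(big,cv2.COLOR_RGB2HSV); mb=cv2.inRange(hb,(100,120,110),(125,255,255))
            kk=max(cv2.findContours(mb,0,2)[0],key=cv2.contourArea)
            ap=cv2.approxPolyDP(kk,.06*cv2.arcLength(kk,True),True)[:,0]
            W=np.array([onz(c,(a[0]+.5)/8-.5+x0,(a[1]+.5)/8-.5+y0,.066)-C for a in ap]); rr=np.c_[W@ex,W@ey]*1e3
            print(n,st[k,4],ce[k].round(1),'rail xy mm at .066:',[(r@ex*1e3).round(1),(r@ey*1e3).round(1)],'corners',rr.round(1).tolist())
            Q.append((n,ray(c,*ce[k])))
T=[q[1] for q in Q if q[0]=='top']; S=[q[1] for q in Q if q[0]=='side']
for a in T:
    for b in S:
        A=0;B=0;res=0
        for o,d in(a,b):
            d=d/np.linalg.norm(d); M=np.eye(3)-np.outer(d,d); A=A+M; B=B+M@o
        p=np.linalg.solve(A,B); e=sum(np.linalg.norm(np.cross(p-o,d/np.linalg.norm(d))) for o,d in(a,b))
        if e<.006: print('tri rail',((p-C)@ex*1e3).round(1),((p-C)@ey*1e3).round(1),(p[2]*1e3).round(1),'err',(e*1e3).round(1))
E
python3 chk.py
```

```text
time_s: 17.55
eef_pos: [0.5748, 0.1774, 0.1463]
top 78 [194.8 217.4] rail xy mm at .066: [np.float64(-0.4), np.float64(23.8)] corners [[12.4, 33.6], [-12.7, 34.4], [-13.2, 13.9], [12.0, 13.7]]
side 103 [242.5 242.5] rail xy mm at .066: [np.float64(-1.4), np.float64(24.5)] corners [[12.6, 12.1], [12.4, 36.2], [-15.3, 36.1], [-15.2, 12.9]]
tri rail -0.6 23.9 64.5 err 0.5
```

The white module reads seated: centre line −0.5 mm and height right. Next is the sand one.

```bash
python3 -m inch '[[[0,0,0],10.5],[[0,0,0],0]]' 0 12 >/dev/null; python3 to.py .5878 -.2113 .10 164.2
```

```text
turn -0.8 deg; then [-116.3,45.5,364.0] mm goal [ 0.5878 -0.2113  0.1   ] F [ 0.7 -0.1 -0.5] w 0.0132 t 17.9
tool y [ 0.    -0.001 -1.   ] pos [0.575  0.1707 0.1455] yaw 163.41
```

```bash
python3 -m inch '[[[-16.5,0,52],-0.8],[[-16.5,0,52],0],[[-16.5,0,52],0],[[-16.5,0,52],0],[[-16.5,0,52],0],[[-16.5,0,52],0],[[-16.5,0,50],0],[[0,20,0],0]]' >/dev/null; python3 -m inch '[[[0,20,0],0],[[0,0,0],0]]' >/dev/null; python3 to.py .5878 -.2113 .07 164.2
```

```text
turn 1.9 deg; then [3.9,33.6,-20.4] mm goal [ 0.5878 -0.2113  0.07  ] F [ 0.7  0.  -0.7] w 0.0869 t 19.1
tool y [-0.002 -0.004 -1.   ] pos [ 0.586  -0.2319  0.1036] yaw 166.09
```

```bash
python3 -m inch '[[[4,14,-20],1.9],[[0,15,0],0],[[0,0,0],0]]' >/dev/null;python3 to.py .5878 -.2113 .02 164.2; python3 chk.py >/dev/null
```

```text
turn 0.3 deg; then [-0.7,55.0,-0.4] mm goal [ 0.5878 -0.2113  0.02  ] F [0.9 0.4 0.3] w 0.0872 t 19.5
tool y [-0.    -0.004 -1.   ] pos [ 0.587  -0.2115  0.075 ] yaw 164.5
```

```bash
python3 -m inch '[[[-1,18,0],0],[[0,18,0],0],[[0,18,0],0],[[0,0,0],0]]' >/dev/null; python3 to.py .5878 -.2113 .02 164.2
python3 -m inch '[[[0,0,0],0],[[0,0,0],0],[[0,0,0],0],[[0,0,0],0],[[0,0,0],0],[[0,0,0],0],[[0,0,0],0]]' 1 12
python3 -m inch '[[[0,-40,0],0],[[0,-40,0],0],[[0,-40,0],0],[[0,0,0],-10],[[0,0,0],-0.5]]'
python3 to.py rail -.012 -.070 .12 174.8
```

```text
turn 0.2 deg; then [1.4,-1.7,-1.7] mm goal [ 0.5878 -0.2113  0.02  ] F [0.  1.5 0. ] w 0.087 t 20.1
tool y [ 0.001 -0.005 -1.   ] pos [ 0.5887 -0.2133  0.0183] yaw 164.44
time_s: 21.0
eef_pos: [0.5898, -0.2135, 0.0199]
orientation: [-1.566, 0.005, 2.87]
wrist_force: [1.1, -0.2, 0.2]
width: 0.0399
time_s: 21.62
eef_pos: [0.5879, -0.2127, 0.1419]
orientation: [-1.566, 0.0, 3.056]
wrist_force: [0.0, 0.0, -1.4]
width: 0.04
turn 0.3 deg; then [81.4,21.9,-181.5] mm goal [ 0.5232 -0.0245  0.12  ] F [ 0.   0.  -1.4] w 0.04 t 21.6
tool y [-0.    -0.005 -1.   ] pos [ 0.5879 -0.2127  0.1419] yaw 175.09
```

```bash
python3 -m inch '[[[20,0,-45],0],[[20,0,-45],0],[[20,0,-45],0],[[21,20,-40],0],[[0,30,0],0],[[0,0,0],0]]' >/dev/null
python3 to.py rail -.0085 -.070 .05 174.8
```

```text
turn -1.1 deg; then [-7.5,36.7,-2.4] mm goal [ 0.5267 -0.0248  0.05  ] F [-0.3 -0.7 -1.5] w 0.0399 t 22.4
tool y [-0.005 -0.006 -1.   ] pos [ 0.519  -0.0265  0.0867] yaw 173.67
```

```bash
python3 -m inch '[[[-7.5,12,-2],-1.1],[[0,15,0],0],[[0,8,0],0],[[0,0,0],0]]' - 7 >/dev/null
python3 to.py rail -.0085 -.070 .05 174.8
```

```text
turn -0.3 deg; then [2.0,0.7,-2.3] mm goal [ 0.5267 -0.0248  0.05  ] F [-0.2  0.4 -1.4] w 0.0403 t 22.9
tool y [-0.003 -0.006 -1.   ] pos [ 0.5285 -0.0273  0.0507] yaw 174.51
```

```bash
(python3 -m inch '[[[2,4,0],0],[[0,5,0],0]]' 
for k in 1; do python3 -m inch '[[[0,5,0],0]]'; python3 -m inch '[[[0,5,0],0]]'; python3 -m inch '[[[0,5,0],0]]'; python3 -m inch '[[[0,4,0],0]]'; done) | grep -E 'eef|force'; python3 to.py rail -.0085 -.070 .05 174.8
```

```text
eef_pos: [0.5269, -0.0274, 0.042]
wrist_force: [-0.5, 0.6, -1.9]
eef_pos: [0.5265, -0.0273, 0.0372]
wrist_force: [-5.9, 0.0, 6.5]
eef_pos: [0.5263, -0.0272, 0.0324]
wrist_force: [-3.9, -0.3, 5.4]
eef_pos: [0.5264, -0.0272, 0.0278]
wrist_force: [-2.1, -0.4, 11.0]
eef_pos: [0.5274, -0.0274, 0.0247]
wrist_force: [-1.1, -0.5, 10.5]
turn -0.3 deg; then [0.9,-25.3,-2.4] mm goal [ 0.5267 -0.0248  0.05  ] F [-1.1 -0.5 10.5] w 0.0397 t 23.6
tool y [-0.    -0.005 -1.   ] pos [ 0.5274 -0.0274  0.0247] yaw 174.45
```

Same force signature as before. Raise slightly, push under the lip, then do the lift test.

```bash
(python3 -m inch '[[[0,-2,0],0]]'; python3 -m inch '[[[-3,0,0],0]]'; python3 -m inch '[[[-4,0,0],0]]';  python3 -m inch '[[[-4,0,0],0]]'; python3 -m inch '[[[-2,-3,0],0]]') | grep -E 'eef|force'
python3 to.py rail 0 -.070 .035 174.8; python3 - <<'E'
from h import *
s=cam('side')['img'][...,::-1]; c=bot.read_camera('side'); u,v=proj(c,np.array([.53,-.03,.03])); u,v=int(u),int(v)
cv2.imwrite('pics/g7.png',cv2.resize(s[v-30:v+30,u-30:u+30],(600,600),interpolation=cv2.INTER_CUBIC)); print(u,v)
E
```

```text
eef_pos: [0.5275, -0.0273, 0.0267]
wrist_force: [0.4, -0.2, -2.2]
eef_pos: [0.5306, -0.0275, 0.0269]
wrist_force: [-0.1, -1.0, -1.8]
eef_pos: [0.5337, -0.0279, 0.0264]
wrist_force: [-4.9, 0.3, -3.3]
eef_pos: [0.5365, -0.0281, 0.0256]
wrist_force: [-4.9, -0.1, -2.6]
eef_pos: [0.5365, -0.0282, 0.0271]
wrist_force: [-6.8, 1.8, -8.7]
turn -0.3 deg; then [1.6,-7.9,-2.5] mm goal [ 0.5352 -0.0256  0.035 ] F [-6.8  1.8 -8.7] w 0.0397 t 24.2
tool y [-0.01  -0.005 -1.   ] pos [ 0.5365 -0.0282  0.0271] yaw 174.48
266 224
```

View pics/g7.png

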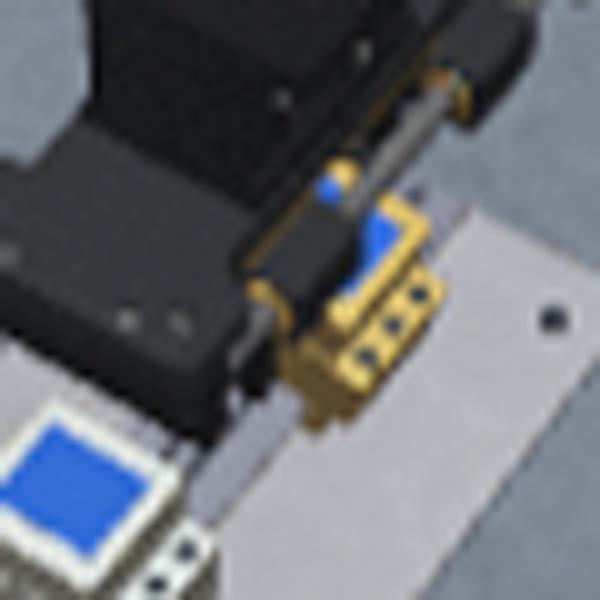

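The sand module is hooked the same way: tooth under the lip near (315,425), −8.7 N on the lift test. Releasing, then pressing over the foot.

```bash
python3 -m inch '[[[0,2,0],0],[[0,0,0],0],[[0,0,0],0],[[0,0,0],0]]' 0.2 >/dev/null
python3 -m inch '[[[0,-20,0],0],[[0,-25,0],0],[[0,-20,0],0],[[0,0,0],0],[[0,0,0],0],[[0,0,0],0],[[0,0,0],0],[[0,0,0],0]]' 1 >/dev/null
python3 to.py rail .012 -.072 .078 174.8
```

```text
turn -0.3 deg; then [-8.0,13.0,-0.2] mm goal [ 0.5469 -0.0287  0.078 ] F [-0.5 -0.1  0.3] w 0.0025 t 25.9
tool y [-0.007 -0.005 -1.   ] pos [ 0.5389 -0.0282  0.091 ] yaw 174.47
```

```bash
(python3 -m inch '[[[-8,8,0],0],[[0,6,0],0]]'
for k in 1; do python3 -m inch '[[[0,5,0],0]]'; python3 -m inch '[[[1,5,0],0]]'; python3 -m inch '[[[1,5,0],0]]';  python3 -m inch '[[[1,5,0],0]]'; done) | grep -E 'eef|force'; python3 to.py rail .012 -.072 .078 174.8
```

```text
eef_pos: [0.5475, -0.029, 0.0761]
wrist_force: [-0.3, 0.4, -0.2]
eef_pos: [0.5493, -0.0291, 0.0718]
wrist_force: [5.0, -0.8, 19.9]
eef_pos: [0.552, -0.0292, 0.0704]
wrist_force: [-7.2, -0.5, 52.2]
eef_pos: [0.5555, -0.0293, 0.0707]
wrist_force: [-6.6, -0.5, 50.6]
eef_pos: [0.5574, -0.0295, 0.0693]
wrist_force: [0.5, -0.3, 1.7]
turn -0.4 deg; then [10.5,-8.7,0.1] mm goal [ 0.5469 -0.0287  0.078 ] F [ 0.5 -0.3  1.7] w -0.0 t 26.6
tool y [ 0.02  -0.003 -1.   ] pos [ 0.5574 -0.0295  0.0693] yaw 174.4
```

```bash
(python3 -m inch '[[[2,4,0],0]]'; python3 -m inch '[[[1,3,0],0]]';python3 -m inch '[[[0,0,0],0]]') | grep -E 'eef|force'; python3 -m inch '[[[0,-40,0],0],[[0,-40,0],0],[[0,-20,-40],0],[[0,0,-50],0],[[0,0,-50],0],[[0,0,-50],0],[[0,0,0],0]]' 0.3| head -2;python3 chk.py; python3 - <<'E'
import cv2,numpy as np
s=cv2.imread('pics/last_side.png');t=cv2.imread('pics/last_top.png')
cv2.imwrite('pics/g8.png',np.hstack([cv2.resize(s[200:300,205:305],(400,400),interpolation=3),cv2.resize(t[175:255,180:260],(400,400),interpolation=3)]))
E
```

```text
eef_pos: [0.5569, -0.0294, 0.0664]
wrist_force: [-0.1, -0.5, 14.6]
eef_pos: [0.5588, -0.0295, 0.0661]
wrist_force: [-0.4, -0.5, 31.0]
eef_pos: [0.5597, -0.0297, 0.067]
wrist_force: [0.3, 1.2, -0.2]
time_s: 27.85
eef_pos: [0.5734, 0.1645, 0.1654]
top 78 [194.8 217.4] rail xy mm at .066: [np.float64(-0.4), np.float64(23.8)] corners [[12.4, 33.6], [-12.7, 34.4], [-13.2, 13.9], [11.7, 13.3]]
top 71 [230.5 221.1] rail xy mm at .066: [np.float64(-0.4), np.float64(-72.7)] corners [[11.7, -62.7], [-12.2, -62.5], [-12.5, -82.8], [11.8, -82.9]]
side 84 [264.8 215.9] rail xy mm at .066: [np.float64(-1.0), np.float64(-71.8)] corners [[12.5, -83.5], [12.6, -61.1], [-15.1, -61.3], [-14.4, -83.6]]
side 103 [242.5 242.5] rail xy mm at .066: [np.float64(-1.4), np.float64(24.5)] corners [[12.6, 12.1], [12.4, 36.2], [-15.3, 36.1], [-15.2, 12.9]]
tri rail -0.6 23.9 64.5 err 0.5
tri rail -0.4 -72.7 64.6 err 0.0
```

View pics/g8.png

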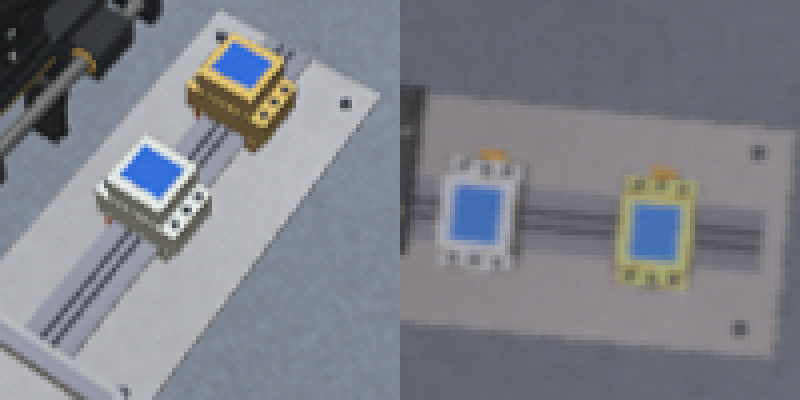

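Both modules sit flat and square with identical heights. Re-measuring the plate and pin now.

```bash
cat > plate.py <<'E'
from h import *
c=cam('top','pl_top'); x0,y0,w=300,170,110
big=cv2.resize(c['img'][y0:y0+w,x0:x0+w],None,fx=6,fy=6,interpolation=cv2.INTER_CUBIC)
h=cv2.cvtColor(big,cv2.COLOR_RGB2HSV); m=cv2.morphologyEx(cv2.inRange(h,(0,0,125),(180,60,255)),cv2.MORPH_CLOSE,np.ones((45,45)))
blk=cv2.inRange(h,(0,0,0),(180,255,75))
n=lambda u,v:((u+.5)/6-.5+x0,(v+.5)/6-.5+y0)
for k in cv2.findContours(m,0,2)[0]:
    if cv2.contourArea(k)<5000: continue
    r=cv2.minAreaRect(k); B=np.array([onz(c,*n(*p),.004) for p in cv2.boxPoints(r)])
    E=[B[i]-B[i-1] for i in range(4)]; L=[np.linalg.norm(e) for e in E]; e=E[int(np.argmax(L))]
    print('plate ctr',B.mean(0).round(4),'sides',np.round(L,4),'yaw',(np.degrees(np.arctan2(e[1],e[0]))+90)%180-90)
    mm=np.zeros_like(m); cv2.drawContours(mm,[k],0,255,-1); mo=cv2.moments(blk&mm,True)
    if mo['m00']>50: print('   grip',mo['m00'],onz(c,*n(mo['m10']/mo['m00'],mo['m01']/mo['m00']),.020).round(4))
E
python3 plate.py; python3 -c "
from h import *;o=bot.observe();print(o['eef_pos'],o['orientation'],o['q'].round(2),o['width'])"
```

```text
plate ctr [ 0.5782 -0.4803  0.004 ] sides [0.0904 0.0621 0.0908 0.0622] yaw 82.8266453585336
   grip 2343.0 [ 0.5806 -0.4595  0.02  ]
plate ctr [ 0.5654 -0.3481  0.004 ] sides [0.0613 0.0915 0.0617 0.0915] yaw -15.100906724406428
   grip 1840.0 [ 0.5828 -0.3508  0.02  ]
[0.57436092 0.15825493 0.16602057] [-1.56847711  0.02734331  3.03311151] [-0.51  0.28  0.19  1.65 -0.04  1.19 -1.99] 0.06016761124828378
```

```bash
python3 -m inch '[[[0,0,0],-10.2],[[0,0,0],-10.2],[[0,0,0],-10.2],[[0,0,0],-10.2],[[0,0,0],-10.2],[[0,0,0],-10.2],[[0,0,0],-10.2],[[0,0,0],-10.2]]' 0.4 20 >/dev/null;  python3 to.py .583 -.351 .12 -104
```

```text
turn 0.7 deg; then [475.8,44.9,126.6] mm goal [ 0.583 -0.351  0.12 ] F [-0.2 -0.1  0. ] w 0.0523 t 29.0
tool y [ 0.026 -0.011 -1.   ] pos [0.5752 0.1413 0.1649] yaw -103.25
```

```bash
python3 -m inch '[[[53,0,14],0.7],[[53,0,14],0],[[53,0,14],0],[[53,0,14],0],[[53,0,14],0],[[53,0,14],0],[[53,0,14],0],[[53,0,14],0]]' >/dev/null; python3 -m inch '[[[40,20,10],0],[[0,20,0],0],[[0,0,0],0]]' >/dev/null; python3 to.py .583 -.351 .08 -104
```

```text
turn -1.2 deg; then [-24.8,49.7,7.4] mm goal [ 0.583 -0.351  0.08 ] F [-0.   0.6 -0.2] w 0.0525 t 30.4
tool y [ 0.023 -0.018 -1.   ] pos [ 0.5698 -0.3733  0.1297] yaw -105.24
```

```bash
python3 -m inch '[[[-24,24,7.5],-1.2],[[0,24,0],0],[[0,0,0],0]]' >/dev/null; python3 to.py .583 -.351 .05 -104
python3 -m inch '[[[0,15,0],0],[[0,15,0],0],[[0,0,0],0]]' >/dev/null; python3 to.py .583 -.351 .008 -104; python3 plate.py
```

```text
turn 0.0 deg; then [0.5,33.7,-2.5] mm goal [ 0.583 -0.351  0.05 ] F [-0.2  0.   0.3] w 0.0525 t 30.8
tool y [ 0.026 -0.018 -0.999] pos [ 0.5856 -0.3511  0.0837] yaw -103.95
turn 0.1 deg; then [0.7,46.7,-4.5] mm goal [ 0.583 -0.351  0.008] F [-0.1  0.1  0.2] w 0.0523 t 31.1
tool y [ 0.029 -0.019 -0.999] pos [ 0.5876 -0.3514  0.0547] yaw -103.91
plate ctr [ 0.4402 -0.4061  0.004 ] sides [0.0425 0.1634 0.043  0.1634] yaw -24.334623733543282
plate ctr [ 0.5701 -0.3293  0.004 ] sides [0.023  0.0909 0.0231 0.0909] yaw -14.201729010706828
   grip 196.0 [ 0.5831 -0.3358  0.02  ]
plate ctr [ 0.5977 -0.4904  0.004 ] sides [0.1191 0.1683 0.1205 0.1681] yaw -31.452078557532772
   grip 123.0 [ 0.6273 -0.4418  0.02  ]
```

```bash
python3 -m inch '[[[0,15,-4.5],0],[[0,15,-2],0],[[0,14,0],0],[[0,0,0],0]]' >/dev/null; python3 to.py .583 -.351 .008 -104
python3 -m inch '[[[0,0,0],0],[[0,0,0],0],[[0,0,0],0],[[0,0,0],0],[[0,0,0],0],[[0,0,0],0],[[0,0,0],0]]' 1 20;python3 to.py .583 -.351 .008 -104
```

```text
turn 0.1 deg; then [-0.4,0.2,0.6] mm goal [ 0.583 -0.351  0.008] F [-0.1 -0.3 -0.4] w 0.0522 t 31.7
tool y [ 0.03  -0.019 -0.999] pos [ 0.5823 -0.3512  0.0082] yaw -103.94
time_s: 32.55
eef_pos: [0.5832, -0.3517, 0.0099]
orientation: [-1.535, -0.012, -1.814]
wrist_force: [0.2, 0.7, 0.5]
width: 0.0137
turn 0.1 deg; then [-0.6,1.9,-0.4] mm goal [ 0.583 -0.351  0.008] F [0.2 0.7 0.5] w 0.0137 t 32.5
tool y [ 0.032 -0.02  -0.999] pos [ 0.5832 -0.3517  0.0099] yaw -103.94
```

```bash
python3 -m inch '[[[0,-50,0],0],[[0,-50,0],0],[[0,-40,0],0],[[0,0,0],-8.7],[[0,0,0],0]]'; python3 to.py rail .020 .2025 .15 -95.2
```

```text
time_s: 33.17
eef_pos: [0.5776, -0.348, 0.1517]
orientation: [-1.54, -0.016, -1.66]
wrist_force: [0.1, -0.4, -3.1]
width: 0.0139
turn 0.1 deg; then [-589.7,1.7,-51.4] mm goal [0.5798 0.244  0.15  ] F [ 0.1 -0.4 -3.1] w 0.0139 t 33.2
tool y [ 0.029 -0.019 -0.999] pos [ 0.5776 -0.348   0.1517] yaw -95.12
```

```bash
python3 -m inch '[[[-55,0,0],0],[[-55,0,0],0],[[-55,0,0],0],[[-55,0,0],0],[[-55,0,0],0],[[-55,0,0],0],[[-55,0,0],0],[[-55,0,0],0]]'; python3 to.py rail .020 .2025 .15 -95.2
```

```text
time_s: 34.17
eef_pos: [0.6216, 0.0963, 0.1375]
orientation: [-1.548, -0.018, -1.702]
wrist_force: [1.5, 0.6, -2.3]
width: 0.0139
turn -2.3 deg; then [-143.3,-12.5,-55.0] mm goal [0.5798 0.244  0.15  ] F [ 1.5  0.6 -2.3] w 0.0139 t 34.2
tool y [ 0.021 -0.021 -1.   ] pos [0.6216 0.0963 0.1375] yaw -97.52
```

```bash
python3 -m inch '[[[-45,-3,-18],-2.3],[[-45,0,-18],0],[[-45,0,-18],0],[[0,0,0],0]]' >/dev/null; python3 to.py rail .020 .2025 .09 -95.2
```

```text
turn -0.4 deg; then [2.8,42.4,2.3] mm goal [0.5798 0.244  0.09  ] F [-0.3  0.2 -1.7] w 0.0145 t 34.7
tool y [ 0.015 -0.02  -1.   ] pos [0.5777 0.247  0.1324] yaw -95.56
```

```bash
python3 -m inch '[[[3,25,2.5],-0.4],[[0,25,0],0],[[0,15,0],0],[[0,0,0],0]]' >/dev/null; python3 to.py rail .020 .2025 .03 -95.2; python3 - <<'E'
from h import *
c=cam('side','pp'); i=c['img'][...,::-1]; cv2.imwrite('pics/g9.png',cv2.resize(i[240:340,140:240],(600,600),interpolation=3))
E
```

```text
turn -0.6 deg; then [-3.6,33.7,-1.2] mm goal [0.5798 0.244  0.03  ] F [-0.3  0.2 -1. ] w 0.014 t 35.2
tool y [ 0.012 -0.022 -1.   ] pos [0.5806 0.2403 0.0637] yaw -95.8
```

View pics/g9.png

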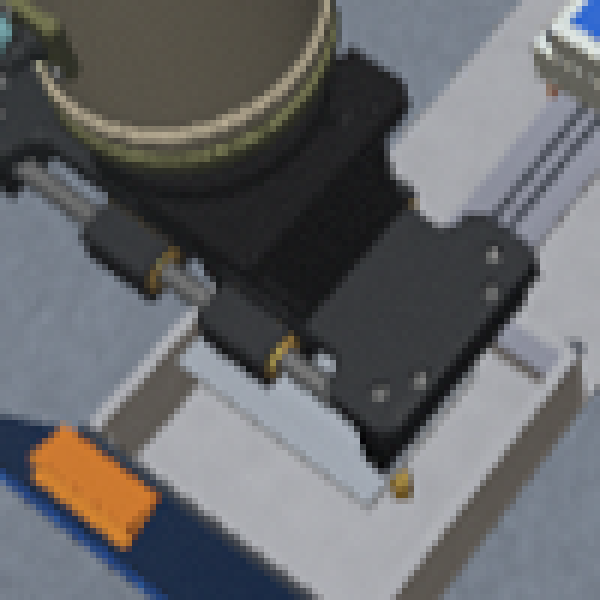

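The plate is above the compartment, with its near +y corner at (370,500) and the pin at (402,485). I'll compute the hole position from that corner.

```bash
python3 - <<'E'
from h import *
c=bot.read_camera('side'); p=bot.observe()['eef_pos']; yaw=np.radians(np.degrees(bot.observe()['orientation'][2])+90)
t=np.radians(-5.2); ex=np.array([np.cos(t),np.sin(t)]); ey=np.array([-np.sin(t),np.cos(t)]); C=np.array([.5415,.0441])
n=lambda u,v:(140+(u+.5)/6-.5,240+(v+.5)/6-.5)
px=np.array([np.cos(yaw),np.sin(yaw)]); py=np.array([-px[1],px[0]])
for nm,(u,v),z,l in(('near top',(370,494),.0575,(-.013,.03)),('near bot',(370,506),.0535,(-.013,.03)),('far top',(181,352),.0575,(.077,.03))):
    w=onz(c,*n(u,v),z)[:2]; hole=w-l[0]*px-l[1]*py
    print(nm,'hole rail',((hole-C)@ex*1e3).round(1),((hole-C)@ey*1e3).round(1))
exp=p[:2]-.05*px; print('expected hole from tcp',((exp-C)@ex*1e3).round(1),((exp-C)@ey*1e3).round(1),'plate yaw',np.degrees(yaw))
pinw=onz(c,*n(402,474),.0165)[:2]; print('pin side',((pinw-C)@ex*1e3).round(1),((pinw-C)@ey*1e3).round(1))
E
```

```text
near top hole rail -28.7 196.3
near bot hole rail -30.0 198.5
far top hole rail -29.0 195.8
expected hole from tcp -27.9 200.1 plate yaw -5.761494959703427
pin side -31.9 203.9
```

```bash
python3 -m inch '[[[-4,10,-2.3],-0.6],[[0,12,0],0],[[0,9,0],0],[[0,0,0],0]]' >/dev/null; python3 to.py rail .020 .2025 .03 -95.2; python3 - <<'E'
from h import *
c=cam('side','pp'); i=c['img'][...,::-1]; cv2.imwrite('pics/g10.png',cv2.resize(i[270:340,160:230],(700,600),interpolation=3)[:, :])
E
```

```text
turn 0.1 deg; then [1.5,3.7,-0.9] mm goal [0.5798 0.244  0.03  ] F [ 0.6  0.1 -2.6] w 0.0139 t 35.8
tool y [ 0.017 -0.019 -1.   ] pos [0.5808 0.2453 0.0337] yaw -95.14
```

View pics/g10.png

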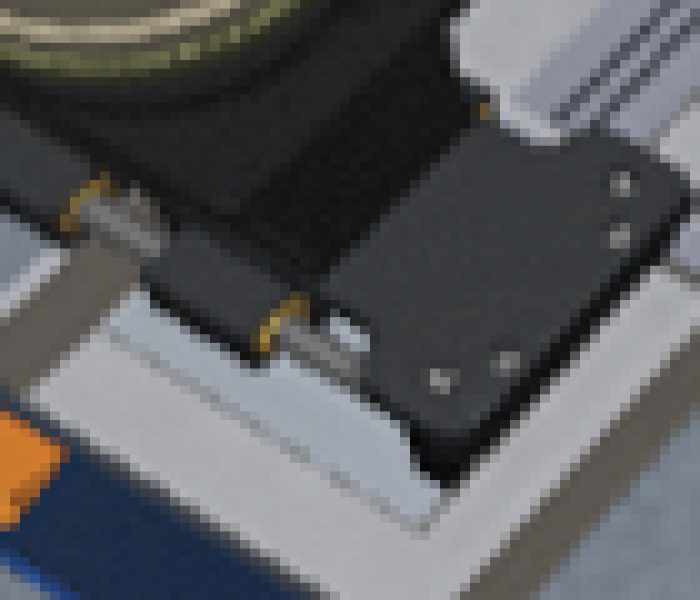

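```bash
python3 - <<'E'
from h import *
c=bot.read_camera('side'); ct=bot.read_camera('top'); o=bot.observe(); p=o['eef_pos']; yaw=o['orientation'][2]+np.pi/2
t=np.radians(-5.2); ex=np.array([np.cos(t),np.sin(t)]); ey=np.array([-np.sin(t),np.cos(t)]); C=np.array([.5415,.0441])
f=lambda w:(((w-C)@ex*1e3).round(1),((w-C)@ey*1e3).round(1))
px=np.array([np.cos(yaw),np.sin(yaw)]); py=np.array([-px[1],px[0]])
n=lambda u,v:(160+(u+.5)/10-.5,270+(v+.5)/8.571-.5)
for nm,(u,v),z,l in(('near top',(430,519),.0275,(-.013,.03)),('near bot',(425,533),.0235,(-.013,.03)),('far top',(112,330),.0275,(.077,.03))):
    print(nm,f(onz(c,*n(u,v),z)[:2]-l[0]*px-l[1]*py))
print('exp',f(p[:2]-.05*px))
for cam_,fn,box in((c,'side0',(195,310,220,330)),(ct,'top0',(125,215,140,228))):
    im=cv2.imread(f'pics/{fn}.png'); h=cv2.cvtColor(im,cv2.COLOR_BGR2HSV); m=np.zeros(h.shape[:2],np.uint8)
    x0,y0,x1,y1=box; m[y0:y1,x0:x1]=cv2.inRange(h,(12,70,60),(32,255,255))[y0:y1,x0:x1]
    ys,xs=np.nonzero(m); print(fn,len(xs),xs.mean(),ys.mean(),xs.min(),xs.max(),ys.min(),ys.max(),'pin',f(onz(cam_,xs.mean(),ys.mean(),.0103 if fn=='side0' else .0140)[:2]))
E
```

```text
near top (np.float64(-31.6), np.float64(201.0))
near bot (np.float64(-31.6), np.float64(203.4))
far top (np.float64(-32.4), np.float64(203.3))
exp (np.float64(-28.3), np.float64(204.3))
side0 13 206.23076923076923 320.2307692307692 205 208 318 322 pin (np.float64(-31.5), np.float64(205.6))
top0 4 131.5 221.5 131 132 221 222 pin (np.float64(-30.0), np.float64(204.3))
```

```bash
(python3 -m inch '[[[-1,3,-0.8],0]]'; python3 -m inch '[[[0,4,0],0]]'; python3 -m inch '[[[0,3,0],0]]';python3 -m inch '[[[0,3,0],0]]';python3 -m inch '[[[0,3,0],0]]')|grep -E 'eef|force'; python3 to.py rail .020 .2025 .0139 -95.2
```

```text
eef_pos: [0.5814, 0.2467, 0.0324]
wrist_force: [-0.7, 0.5, -2.4]
eef_pos: [0.5816, 0.2469, 0.0285]
wrist_force: [-1.3, 1.3, -3.0]
eef_pos: [0.5816, 0.2468, 0.0252]
wrist_force: [-0.3, -0.1, -2.1]
eef_pos: [0.5817, 0.2467, 0.022]
wrist_force: [-1.3, -0.3, -2.6]
eef_pos: [0.5817, 0.2467, 0.0188]
wrist_force: [-0.1, 0.8, -2.0]
turn 0.0 deg; then [2.9,4.9,-1.7] mm goal [0.5798 0.244  0.0139] F [-0.1  0.8 -2. ] w 0.0138 t 36.5
tool y [ 0.02  -0.018 -1.   ] pos [0.5817 0.2467 0.0188] yaw -95.16
```

```bash
(python3 -m inch '[[[0,3,0],0]]'; python3 -m inch '[[[0,2,0],0]]';python3 -m inch '[[[0,2,0],0]]')|grep -E 'eef|force'
```

```text
eef_pos: [0.5818, 0.2466, 0.0155]
wrist_force: [-0.5, -0.8, -2.1]
eef_pos: [0.582, 0.2466, 0.0137]
wrist_force: [-3.6, -1.4, 12.4]
eef_pos: [0.582, 0.2466, 0.0135]
wrist_force: [-14.4, -5.5, 31.9]
```

The plate went straight down over the pin and is on the floor. Releasing narrowly and lifting.

```bash
python3 -m inch '[[[0,-1,0],0],[[0,0,0],0],[[0,0,0],0],[[0,0,0],0],[[0,0,0],0]]' 0.62 
python3 -m inch '[[[0,-40,0],0],[[0,-50,0],0],[[0,-50,0],0],[[40,0,0],0],[[50,0,0],0],[[50,0,0],0],[[50,0,0],0],[[0,0,0],0]]' 
python3 - <<'E'
from h import *
a=cam('side','pl_s')['img'][...,::-1]; b=cam('top','pl_t')['img'][...,::-1]
cv2.imwrite('pics/g11.png',np.hstack([cv2.resize(a[260:350,130:220],(400,400),interpolation=3),cv2.resize(b[180:240,90:150],(400,400),interpolation=3)]))
E
```

```text
time_s: 37.55
eef_pos: [0.5826, 0.2469, 0.0152]
orientation: [-1.548, -0.015, -1.661]
wrist_force: [-0.1, 0.1, -0.2]
width: 0.0331
time_s: 38.55
eef_pos: [0.5617, 0.0549, 0.1622]
orientation: [-1.548, -0.015, -1.66]
wrist_force: [-0.7, 1.0, 0.1]
width: 0.0335
```

View pics/g11.png

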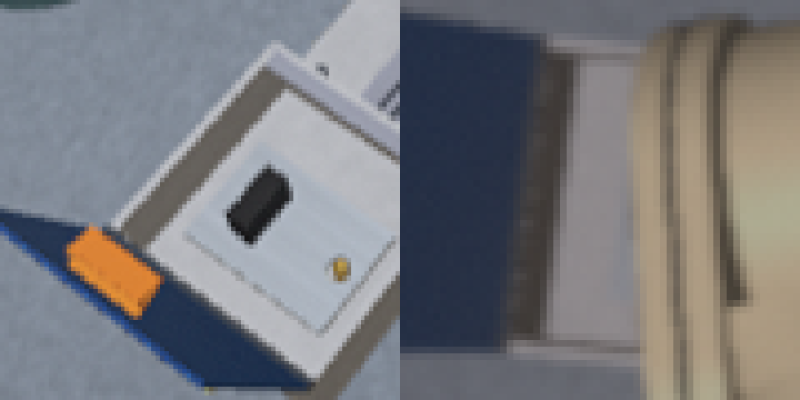

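The plate lies flat with the pin showing in its hole at (340,268). Now the flap: rise, close the fingers, and go over to its outer side.

```bash
python3 -m inch '[[[0,-40,0],0],[[0,-40,0],0],[[-50,0,0],0],[[-50,0,0],0],[[-50,0,0],0],[[-50,0,0],0],[[-50,0,0],0],[[-50,0,0],0]]' 1 20; python3 to.py rail 0 .385 .235 -95.2
```

```text
time_s: 39.65
eef_pos: [0.5809, 0.3797, 0.2404]
orientation: [-1.55, -0.009, -1.644]
wrist_force: [0.9, 0.1, 0.3]
width: 0.0006
turn 1.0 deg; then [-47.2,5.4,-8.8] mm goal [0.5764 0.4275 0.235 ] F [0.9 0.1 0.3] w 0.0006 t 39.6
tool y [ 0.021 -0.011 -1.   ] pos [0.5809 0.3797 0.2404] yaw -94.19
```

```bash
python3 -m inch '[[[-48,0,-9],1],[[0,30,0],0],[[0,40,0],0],[[0,40,0],0],[[0,0,0],0]]'; python3 to.py rail 0 .385 .12 -95.2; python3 - <<'E'
from h import *
c=cam('side','pf'); print(proj(c,np.array([.552,.162,.0])))
h=cv2.cvtColor(c['img'],cv2.COLOR_RGB2HSV); m=cv2.inRange(h,(0,0,0),(180,255,55))
sub=m[295:320,170:205]; ys,xs=np.nonzero(sub); print('grip block px',len(xs),xs.mean()+170,ys.mean()+295)
h0=cv2.imread('pics/pl_s.png'); m0=cv2.inRange(cv2.cvtColor(h0,cv2.COLOR_BGR2HSV),(0,0,0),(180,255,55))[295:320,170:205]; ys,xs=np.nonzero(m0); print(len(xs),xs.mean()+170,ys.mean()+295)
E
```

```text
time_s: 40.28
eef_pos: [0.5675, 0.4455, 0.1234]
orientation: [-1.557, -0.004, -1.642]
wrist_force: [0.2, 0.2, 0.5]
width: 0.0004
turn 1.1 deg; then [17.1,3.4,10.5] mm goal [0.5764 0.4275 0.12  ] F [0.2 0.2 0.5] w 0.0004 t 40.3
tool y [ 0.014 -0.005 -1.   ] pos [0.5675 0.4455 0.1234] yaw -94.09
(np.float64(219.81496468519055), np.float64(285.09172099434056))
grip block px 121 187.8099173553719 305.6694214876033
117 187.8034188034188 305.7606837606838
```

Plate unchanged. Pushing the flap over in −y.

```bash
for k in 1; do python3 -m inch '[[[20,0,4],0.6],[[20,0,3],0.5],[[20,0,0],0],[[20,0,0],0]]'; python3 -m inch '[[[20,0,0],0],[[20,0,0],0],[[20,0,0],0],[[20,0,0],0]]'; done | grep -E 'eef|force'; python3 to.py rail 0 .17 .12 -95.2
```

```text
eef_pos: [0.5717, 0.3629, 0.1337]
wrist_force: [-0.3, 1.1, 0.0]
eef_pos: [0.566, 0.2757, 0.1379]
wrist_force: [-0.2, 0.2, 0.1]
turn -0.4 deg; then [62.8,17.9,-3.5] mm goal [0.5569 0.2134 0.12  ] F [-0.2  0.2  0.1] w 0.0005 t 41.3
tool y [ 0.031  0.006 -1.   ] pos [0.566  0.2757 0.1379] yaw -95.64
```

```bash
for k in 1; do python3 -m inch '[[[20,4,0],0],[[20,4,0],0],[[20,4,0],0]]'; python3 -m inch '[[[15,4,0],0],[[10,4,0],0],[[0,0,0],0],[[0,0,0],0]]';  done | grep -E 'eef|force'; python3 to.py rail 0 .145 .08 -95.2; python3 - <<'E'
from h import *
a=cam('side','fl_s')['img'][...,::-1]; b=cam('top','fl_t')['img'][...,::-1]
cv2.imwrite('pics/g12.png',np.hstack([cv2.resize(a[220:350,110:240],(400,400),interpolation=3),cv2.resize(b[170:250,70:150],(400,400),interpolation=3)]))
E
```

```text
eef_pos: [0.5602, 0.2115, 0.1247]
wrist_force: [0.1, -0.8, -0.2]
eef_pos: [0.5575, 0.1837, 0.1153]
wrist_force: [0.2, 0.7, 0.8]
turn -0.5 deg; then [-4.5,35.3,-3.3] mm goal [0.5546 0.1885 0.08  ] F [0.2 0.7 0.8] w 0.0002 t 42.2
tool y [ 0.03   0.006 -1.   ] pos [0.5575 0.1837 0.1153] yaw -95.74
```

View pics/g12.png

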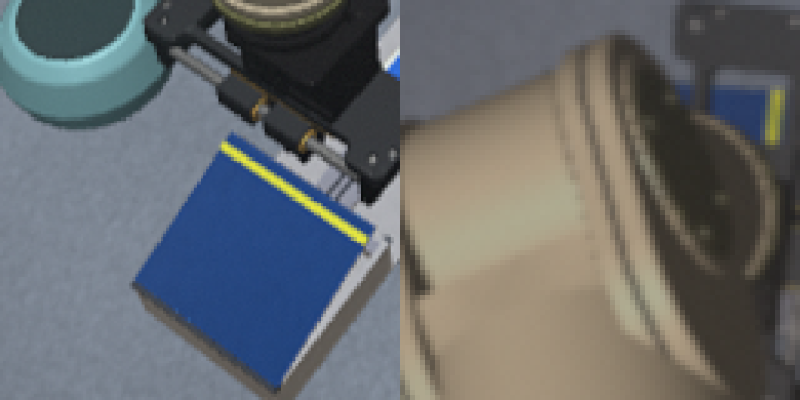

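The flap has swung over and rests nearly shut on its tab (free edge with yellow stripe at (295,195)). Pressing the edge.

```bash
(python3 -m inch '[[[-9,10,-3],0],[[0,15,0],0],[[0,15,0],0],[[0,8,0],0]]'; for k in 1; do python3 -m inch '[[[0,5,0],0]]'; python3 -m inch '[[[0,5,0],0]]'; python3 -m inch '[[[0,5,0],0]]'; python3 -m inch '[[[0,4,0],0]]'; done) | grep -E 'eef|force'; python3 to.py rail 0 .150 .046 -95.2
```

```text
eef_pos: [0.5563, 0.1955, 0.0636]
wrist_force: [0.7, 0.3, -0.4]
eef_pos: [0.5564, 0.195, 0.058]
wrist_force: [-3.0, -2.4, 6.2]
eef_pos: [0.5567, 0.1948, 0.053]
wrist_force: [-1.3, -1.1, 2.1]
eef_pos: [0.5571, 0.1947, 0.0482]
wrist_force: [-9.0, -4.8, 30.6]
eef_pos: [0.5575, 0.1948, 0.0474]
wrist_force: [-26.0, -9.2, 59.3]
turn -0.5 deg; then [1.5,1.4,-2.3] mm goal [0.5551 0.1935 0.046 ] F [-26.   -9.2  59.3] w 0.0007 t 43.3
tool y [ 0.03   0.006 -1.   ] pos [0.5575 0.1948 0.0474] yaw -95.69
```

The force rose to 6 N, dropped, then met a hard stop, which is the tab click. Retreat clear and verify.

```bash
python3 -m inch '[[[0,-20,0],0],[[0,-50,0],0],[[0,-60,0],0],[[0,-60,0],0],[[-60,0,-60],0],[[-60,0,-40],0],[[-60,0,0],0],[[0,0,0],0]]'; python3 -m inch '[[[-60,0,0],0],[[-60,0,0],0],[[-60,0,0],0],[[0,0,0],0]]'; python3 chk.py; python3 - <<'E'
from h import *
a=cv2.imread('pics/last_side.png'); b=cv2.imread('pics/last_top.png')
c=bot.read_camera('side')
t=np.radians(-5.2); ex=np.array([np.cos(t),np.sin(t),0]); ey=np.array([-np.sin(t),np.cos(t),0]); C=np.array([.5415,.0441,0])
# yellow stripe in both views
for n,i in(('side',a),('top',b)):
    cc=bot.read_camera(n); m=cv2.inRange(cv2.cvtColor(i,cv2.COLOR_BGR2HSV),(24,150,150),(34,255,255)); N,l,st,ce=cv2.connectedComponentsWithStats(m)
    for k in range(1,N):
        if st[k,4]>40:
            P=onz(cc,*ce[k],.048)-C; print(n,st[k],ce[k].round(1),'rail',(P@ex*1e3).round(1),(P@ey*1e3).round(1))
cv2.imwrite('pics/g13.png',np.hstack([cv2.resize(a[170:350,100:310],(467,400),interpolation=3),cv2.resize(b[100:260,60:260],(333,400),interpolation=3)]))
E
```

```text
time_s: 44.3
eef_pos: [0.4866, 0.3651, 0.2436]
orientation: [-1.537, 0.014, -1.674]
wrist_force: [1.4, -1.3, -0.8]
width: 0.0004
time_s: 44.8
eef_pos: [0.5082, 0.5434, 0.2431]
orientation: [-1.536, 0.011, -1.679]
wrist_force: [-0.7, -0.1, -0.7]
width: 0.0009
top 78 [194.8 217.4] rail xy mm at .066: [np.float64(-0.4), np.float64(23.8)] corners [[12.4, 33.6], [-12.7, 34.4], [-13.6, 14.5], [12.0, 13.7]]
top 71 [230.5 221.1] rail xy mm at .066: [np.float64(-0.4), np.float64(-72.7)] corners [[11.7, -62.7], [-12.2, -62.5], [-12.5, -82.8], [11.8, -82.9]]
```

View pics/g13.png

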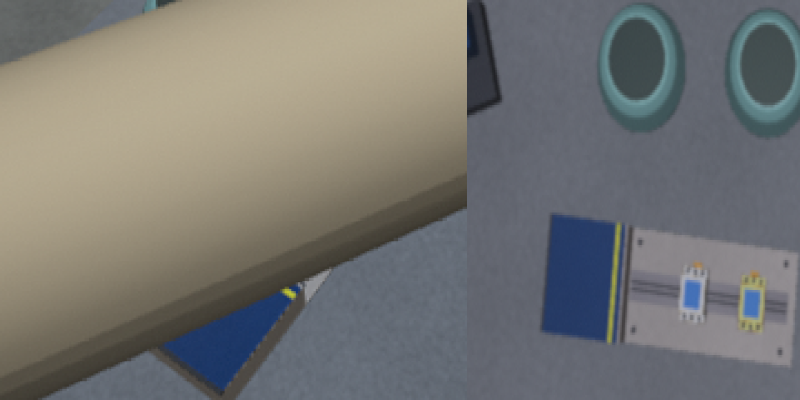

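The top view shows the flap flat shut and both shades in place, but the arm blocks the side camera. I'll move it back and check the flap height numerically.

```bash
python3 -m inch '[[[-10,0,-55],0],[[-10,0,-55],0],[[-10,0,-55],0],[[-10,0,-55],0],[[-10,0,-40],0],[[0,0,0],0]]' | head -2; python3 chk.py | grep tri; python3 - <<'E'
from h import *
t=np.radians(-5.2); ex=np.array([np.cos(t),np.sin(t),0]); ey=np.array([-np.sin(t),np.cos(t),0]); C=np.array([.5415,.0441,0])
L={}
for n in('side','top'):
    i=cv2.imread(f'pics/last_{n}.png'); cc=bot.read_camera(n); m=cv2.inRange(cv2.cvtColor(i,cv2.COLOR_BGR2HSV),(22,90,90),(38,255,255))
    N,l,st,ce=cv2.connectedComponentsWithStats(m)
    for k in range(1,N):
        if st[k,4]>40 and max(st[k,2:4])>20: P=onz(cc,*ce[k],.048)-C; print(n,st[k],'rail',(P@ex*1e3).round(1),(P@ey*1e3).round(1)); L.setdefault(n,[]).append((ce[k],cc))
    # shades vs start
    j=cv2.imread(f'pics/{n}0.png')
    f=lambda a:[(s[4],c.round(1)) for s,c in zip(*cv2.connectedComponentsWithStats(cv2.inRange(cv2.cvtColor(a,cv2.COLOR_BGR2HSV),(82,60,60),(98,255,255)))[2:]) if 500<s[4]<9000]
    print(n,'shades',f(j),f(i))
for a,ca in L.get('top',[]):
    for b,cb in L.get('side',[]):
        A=0;B=0
        for o,d in(ray(ca,*a),ray(cb,*b)):
            d=d/np.linalg.norm(d); M=np.eye(3)-np.outer(d,d); A=A+M;B=B+M@o
        p=np.linalg.solve(A,B); print('stripe',((p-C)@ex*1e3).round(1),((p-C)@ey*1e3).round(1),(p[2]*1e3).round(1))
o=bot.observe(); print(o['wrist_force'].round(1),o['time_s'])
E
```

```text
time_s: 45.8
eef_pos: [0.2578, 0.6134, 0.2434]
tri rail -0.6 23.9 64.5 err 0.5
tri rail -0.4 -72.7 64.6 err 0.0
side [    0     0   249   210 28039] rail 944.4 -280.2
side [187 272  46  32 149] rail -4.0 153.9
side shades [(np.int32(1823), array([188.4, 180.1])), (np.int32(2493), array([137.5, 234.1]))] [(np.int32(1783), array([188.4, 180.3])), (np.int32(2494), array([137.6, 234.1]))]
top [144 190   8  47 106] rail -1.4 154.2
top shades [(np.int32(1213), array([166.2, 128.9])), (np.int32(1152), array([240.4, 131.3]))] [(np.int32(1214), array([166.2, 129. ])), (np.int32(1153), array([240.4, 131.4]))]
stripe 52.9 113.0 552.9
stripe -2.3 154.0 46.3
[-0.3  0.3  0. ] 46.0
```

```bash
python3 -c "
from cell import bot; print(bot.close_job())"
```

```text
the job is handed in; nothing more can be done
None
```

The job is handed in, after 46 s of the 210 s allowed. Every check before hand-in agreed with the goal, but no verdict was reported.

**Modules:** Only the white and sand modules were on the bench. I tilted each against the far lip while holding it, hooked it under the near lip, and pressed the foot down until it clicked. Both sit within 0.6 mm of the centre line, 24 and −73 mm along the rail, at seated height. The sand module met a hard stop on a second press. I did not re-press the white one, but it reads the same height within 0.1 mm.

**Plate:** It is flat on the floor with the pin visible through its hole. Before I lowered it, the side camera and the tool position disagreed by 2–3 mm on where the hole was. I split the difference and it went down without touching the pin. With the flap shut the plate can't be seen; it was unmoved in the last look before I started closing the flap.

**Flap:** Pressing the edge took 6 N, then 2 N, then a hard stop, which is the tab dropping in. The edge stripe reads 46 mm high, about 48 mm after correcting for the 1.7 mm the cameras read low. That matches fully shut.

**Bystanders:** Both shades are unchanged in both views, and the arm is clear of everything.

**What went wrong:** My first grasp missed because joint 7 was near its limit and I lifted before the fingers had closed. The module did not move, and I regrasped with the hand turned 180°. Pressing down the modules and the flap peaked at 52–59 N on the wrist, below the 120 N limit. That was more than needed.

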